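# Light the inside of the dice tower

### The arm

A 6-joint arm with a two-finger parallel gripper is mounted at the origin on the work surface. World frame = base frame: x ahead of the robot, y to its left, z up, the work surface at z = 0. Lengths are in mm, angles in degrees, forces in N, time in s.
With the tool pointing down it reaches from about 350 to 875 mm from the base axis. Payload 15.5 kg.
Tool frame: the origin (TCP) lies midway between the tips of the shut fingers; the grasp point (between the pads) lies 19 mm behind it (arm.pinch_z is the z of the grasp point in the tool frame, in mm); z points along the fingers, y is the direction in which the jaws open and shut (so a half turn about z gives the same grasp; the last joint's range is limited). The gripper opens to 85 mm and grips with 20 to 120 N. Pads are 22 mm wide; open, the fingers measure 114 mm over their backs; the gripper's body (76 mm by 85 mm) begins 54 mm behind the grasp point. The pads swing forward as they close: fully open they stand 13 mm farther back than shut.
Start: joints at [-73.138, 28.281, 77.091, -0, 74.628, -5.472], TCP at [237.503, -578.116, 231.277] pointing down, gripper open.
Joint ranges: [-166.48, 166.48], [-47.26, 123.95], [12.59, 153.08], [-70.14, 250.14], [6.76, 159.57], [-176.63, 176.63]. Speed limits (degrees/s): [108.29, 108.29, 147.25, 172.46, 172.46, 172.46].

### API

Orientations are given as [roll, pitch, yaw] about the fixed x, y, z axes, in that order (R = Rz(yaw) Ry(pitch) Rx(roll)).
In Python, from workcell import status, imaging, arm gives the robot as it stands.
- The arm moves only by the tool servo_tool, never from a script. Its arguments are lists of equal length, an entry for each row: "turn": the turn, a rotation vector about the tool's x, y, z in degrees, a list of three; "translation": the shift along the tool's x, y, z in cm, a list of three; "claw": the closure, from 0 (fully open) to 1 (shut). In form: {"turn": [[wx, wy, wz], ...], "translation": [[dx, dy, dz], ...], "claw": [claw, ...]}. A call has 1 to 8 rows; each row shifts and turns the commanded pose from where the row before left it, along the tool's axes as they then stand; what a row does not reach is not made up. A row lasts 1/10 s, in which the tool goes at most 50 mm and 8.59 degrees, less where a joint would pass 70% of its speed; a pose out of reach is approached as far as the arm can. A call with a gripper value outside its range is refused whole. The fingers move at their own pace and stop on an object; the grip force is fixed at half the most. Time passes only in rows, so rows that do not move let the fingers close. It gives the time, the measured TCP pose, the force and the opening at its end, in the units of the state.
- status.get_state(): the state, without advancing time (a new reading comes with each control period).
- imaging.camera(name): name is "side" or "top"; returns a dict with "img" (480x640x3 uint8, red, green, blue), "fx", "fy", "cx", "cy" (pixels), "rvec" (rotation vector, rad) and "tvec" (3), from world to camera coordinates, as OpenCV has them. Camera axes: x right, y down, z forward; pixel columns grow to the right and rows downward; lengths in mm; the calibration is good to about 2 mm. A picture is of the moment at which its call begins. There is no depth.
- arm.sign_off(): hands the job in, once; it reports no verdict.
The state is a dict: "time": time; "qpos": joint angles; "qd": joint speeds; "joint_efforts": joint torques, N m; "ee_pos": TCP position; "orientation": TCP orientation; "force": force on the tool from outside, world axes, zero at the start; "ft_torque": the same for the moment, N m; "opening": finger opening in mm.
Only numpy, scipy, OpenCV 4.12 (cv2) and the standard library are available. Lean on these libraries where they do the work, as an engineer would, in place of code of your own. Each camera call takes 0.05 s, during which the arm holds its last target.

### The job

A die has jammed inside the grey dice tower and needs light. Pull the little torch out of its black case and lay it in the pine rest, switch upward and lens towards the rest's end stop, let go, and with one fingertip down in its slot slide the switch fully home towards the lens. Then take the lit torch again by its tail half and lay it flat, switch up, on the tower's tray, pointing straight into the middle of the mouth with the lens about 35 mm inside; let go of it and leave the tin and the bowl where they are.

Things in the scene. Friction and masses are not known exactly. Their poses are not given: they have to be found in the camera images.
- torch: plain aluminium pocket torch, a bar 130 long (x) x 38 wide (y) x 30 high (z) mm, about 110 to 220 g. Origin: centre of its underside; x points to the lens end, z up out of the face with the switch. It starts switch up with its tail half in the case, the front 60 mm (x from +5 to +65 mm) out. It slips along if the switch is pushed with nothing in front of the torch to stop it
- lens (a point): centre of the torch's lens end face, at (65, 0, 15) mm in the torch's frame, same axes as the torch
- slot_gap (a point): middle of the free gap behind the switch, on the slot's floor, at (-30, 0, 25) mm in the torch's frame, same axes. The slot is 5 mm deep in the top face, x from -42 to +2 mm, 27 mm wide, inside the case at the start. Off, the gap is 24 to 26 mm long: too short for most shut grippers held upright; leaned along the torch some 30 degrees, body towards the lens, only the leading edge enters
- switch_nub (a point): middle of the top of the switch, a black ribbed nub 8 long (x) x 12 wide (y) x 5 high (z) mm that fills the slot's depth, its top flush with the torch's top face; axes as the torch's
- switch (a joint): position of the switch along the torch in m: 0 (off) to 0.012 (fully home towards the lens, on). It starts between 0 and 0.002. It is held by about 2.5 N of friction, has no spring and stays where it is left; it stops hard at the end
- case: black plastic case with a steel spring clip on its roof, fixed: a sleeve 76 long (x) x 50 wide x 40 high mm (45 with the clip), open only at its +x end. Origin: centre of its underside. The torch's origin starts at (33, 0, 3) mm in the case's frame, within 1 mm sideways and about a degree
- case_mouth (a point): middle of the sill of the case's open end, 38 mm from the case's origin along x, on its 3 mm thick floor; x points straight out. Inside the sleeve is 44 wide x 34 high mm; the torch draws straight out along x and is free after 70 mm
- rest: pine rest for the torch, fixed: a darker board with pale cheeks and stop, 160 (x) x 66 (y) x 6 (z) mm. Origin: on the shelf under the middle of the torch's place; x points to the end stop. The torch lies on the board along x between two cheeks (x from -15 to +15 mm, inner faces at y = +-22.5 mm, 6 mm thick, 14 mm high above the board). Nothing stands beside the torch's head or tail
- rest_seat (a point): where the torch's origin belongs when it lies in the rest: board top, 6 mm above the shelf; axes as the rest's. From here to the end stop the torch can slide about 4 mm more towards +x
- rest_stop (a point): middle of the top edge of the rest's end stop, on the face that the lens end comes up against, 69 mm along x from the rest's origin. The stop rises 22 mm above the board (28 mm above the shelf), is 44 mm wide and 12 mm thick
- tower: grey plastic dice tower, fixed: 95 deep (x) x 100 wide x 135 mm high, with a tray in front. Origin: on the shelf under the middle of its mouth; x points into the tower. The tray reaches 135 mm out in front (to x = -135 mm), its floor 4 mm thick, 92 mm wide between side lips that rise 8 mm above the floor; no front lip
- tower_mouth (a point): middle of the mouth's sill, at tray floor level (4 mm above the shelf), in the plane of the tower's front face; x points straight in. The mouth is 78 wide and 52 mm high; inside, a slope leaves about 55 mm of free depth. A gripper holding the torch's front half would meet the tower's front before the lens is in
- tin: closed stainless steel tin 62 x 97 x 39 mm, loose bystander. Origin: centre of its underside
- bowl: small white ceramic bowl, 110 mm across and 45 mm high, loose bystander with two dice in it. Origin: centre of its underside

How it is judged (in metres and radians):
On the way, in this order (a step that is already met when the one before it is completed fails the run):
1. the torch lies in the rest between the cheeks, switch up, lens towards the stop, let go of, still off (x of torch in the frame of rest_seat between -0.025 and 0.008 m and y of torch in the frame of rest_seat between -0.007 and 0.007 m and z of torch in the frame of rest_seat below 0.004 m and x of lens in the frame of rest_seat above 0.03 m and z of lens in the frame of rest_seat above 0.01 m and angle between torch's own z axis and vertical below 0.1 rad and contact force between the fingers and torch below 0.1 N and value of joint switch below 0.006 m), for 0.2 s.
2. the switch is slid fully home while the torch lies in the rest (value of joint switch above 0.0105 m and x of torch in the frame of rest_seat between -0.025 and 0.008 m and y of torch in the frame of rest_seat between -0.007 and 0.007 m and z of torch in the frame of rest_seat below 0.006 m and angle between torch's own z axis and vertical below 0.15 rad), for 0.1 s.
3. the torch is held in the fingers again, by its tail half, off the rest (contact force between the fingers and torch above 1 N and contact force between torch and rest below 0.05 N and x of the grasp point in the frame of torch below 0.005 m and z of torch in the frame of rest_seat above 0.006 m), for 0.1 s.
At the end, for the whole second after the job is handed in: The switch is fully home (over 10.5 of 12 mm); the torch lies flat and still on the tower's tray, switch up (within 0.1 rad), lens 20 to 55 mm inside the mouth and within 14 mm of its middle, pointing straight in within 0.17 rad, let go of (value of joint switch above 0.0105 m and x of lens in the frame of tower_mouth between 0.02 and 0.055 m and y of lens in the frame of tower_mouth between -0.014 and 0.014 m and z of torch in the frame of tower_mouth between -0.003 and 0.004 m and angle between the x axis of torch and the x axis of tower, either way round below 0.17 rad and angle between torch's own z axis and vertical below 0.1 rad and linear speed of torch below 0.01 m/s and contact force between the fingers and torch below 0.05 N); the robot touches nothing.
It fails at once if the tin is moved more than 15 mm (distance of tin from where it was at the start of the episode above 0.015 m).
It fails at once if the bowl is moved more than 15 mm (distance of bowl from where it was at the start of the episode above 0.015 m).
It also fails if it takes over 67 s, if anything falls off the work surface, if the arm or the gripper's body presses on something with over 40 N, if the wrist force passes 120 N, or if a joint passes its speed limit or range.

## Working session

There is one attempt and no reset: what is moved stays moved. The work goes in short steps, Python scripts to look and compute and a tool call to move; the robot and the scene stay as the last step left them, time stands still between calls to the robot, and variables do not carry over. Pictures are saved under pics/ and viewed, and the job is handed in when it is done.

Besides the shell and the picture viewer there is one more tool, called after "Emit:" as name(argument=value, ...) on one line, values as JSON. servo_tool: Moves the arm, as the interface text tells. Its arguments: {"type":"object","properties":{"turn":{"type":"array","items":{"type":"array","items":{"type":"number"}}},"translation":{"type":"array","items":{"type":"array","items":{"type":"number"}}},"claw":{"type":"array","items":{"type":"number"}}},"required":["turn","translation","claw"]}

```bash
mkdir -p pics; ls; cat > h.py <<'E'
import numpy as np, cv2
from workcell import status, imaging, arm
def snap(n,f):
    c=imaging.camera(n); cv2.imwrite(f,c["img"][:,:,::-1]); 
    import pickle; pickle.dump(c,open(f+".pkl","wb")); return c
def load(f):
    import pickle; return pickle.load(open(f+".pkl","rb"))
def K(c): return np.array([[c["fx"],0,c["cx"]],[0,c["fy"],c["cy"]],[0,0,1.]])
def proj(c,P):
    return cv2.projectPoints(np.array(P,float).reshape(-1,3),np.array(c["rvec"],float),np.array(c["tvec"],float),K(c),None)[0].reshape(-1,2)
def onz(c,uv,z):
    R=cv2.Rodrigues(np.array(c["rvec"],float))[0]; t=np.array(c["tvec"],float).ravel()
    o=-R.T@t; out=[]
    for u,v in np.array(uv,float).reshape(-1,2):
        d=R.T@np.array([(u-c["cx"])/c["fx"],(v-c["cy"])/c["fy"],1]); out.append(o+d*(z-o[2])/d[2])
    return np.array(out)
E
python3 - <<'E'
from h import *
print(status.get_state()); print(arm.pinch_z, [a for a in dir(arm) if a[0]!='_'])
for n in("top","side"):
    c=snap(n,f"pics/{n}0.png"); R=cv2.Rodrigues(np.array(c["rvec"],float))[0]; print(n,c["fx"],-R.T@np.array(c["tvec"]).ravel(),R)
E
```

```text
pics
{'time': 0.0, 'qpos': array([-7.31396995e+01,  2.83143626e+01,  7.71262782e+01,  3.38055652e-03,
        7.46271912e+01, -5.47154840e+00]), 'qd': array([ 0.06872321, -0.04681808, -0.01883751, -0.03897074,  0.01321933,
        0.01412613]), 'joint_efforts': array([ 6.73108822e-03, -8.82146287e+01, -3.83867633e+01,  1.24706035e-04,
        1.00115643e-02,  1.14032628e-05]), 'ee_pos': array([ 237.40462517, -577.78632187,  230.71095005]), 'orientation': array([-1.79932788e+02, -9.71157645e-03,  2.23309451e+01]), 'force': array([-0.76241725, -0.34769749,  0.18720965]), 'ft_torque': array([ 0.02889996, -0.0022061 ,  0.02946991]), 'opening': 85.45296327396774}
-18.700000000000003 ['PlanningError', 'pinch_z', 'sign_off']
top 614.7496469019802 [ 533.39101834    1.56389554 1127.87359258] [[ 0.00946755 -0.99994727  0.00397826]
 [-0.99240829 -0.00988388 -0.12258912]
 [ 0.12262198 -0.00278744 -0.99244954]]
side 463.06074859280113 [ 320.04209193 -433.80023426  661.66623992] [[ 0.80956139 -0.58672225  0.01916629]
 [-0.4173626  -0.5982243  -0.68405859]
 [ 0.41281814  0.54578814 -0.72917522]]
```

View pics/top0.png

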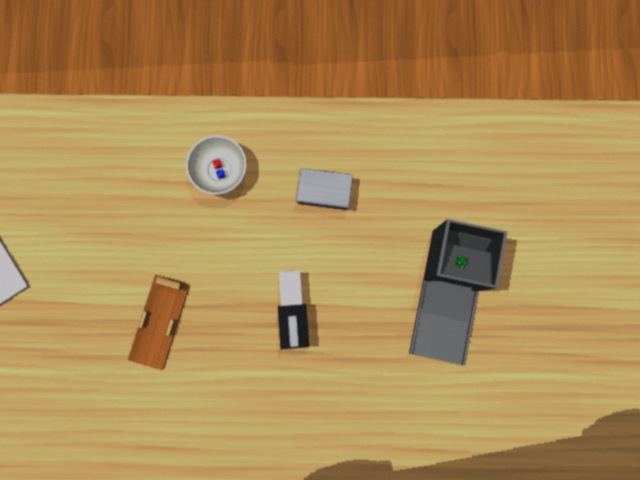

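View pics/side0.png

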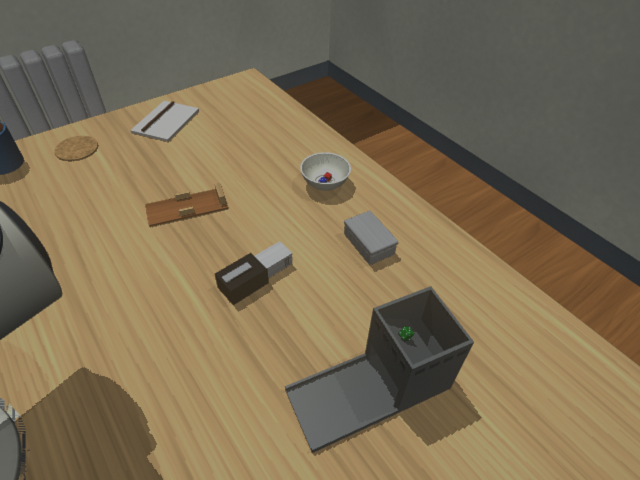

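The top view shows the case at about (293,327) with the torch sticking out up to row 271. The rest is at about (158,322) with its stop at (170,283). The tower is at (470,255) with its tray down to (438,358). I'll enlarge these to read corners.

```bash
python3 - <<'E'
from h import *
im=cv2.imread("pics/top0.png")
def crop(n,x,y,w,h,s):
    o=cv2.resize(im[y:y+h,x:x+w],None,fx=s,fy=s,interpolation=cv2.INTER_CUBIC)
    for i in range(0,w,10): cv2.putText(o,str(x+i),(i*s,8),0,.3,(0,0,255),1); cv2.line(o,(i*s,10),(i*s,16),(0,0,255),1)
    for i in range(0,h,10): cv2.putText(o,str(y+i),(0,i*s+4),0,.3,(0,0,255),1); cv2.line(o,(22,i*s),(28,i*s),(0,0,255),1)
    cv2.imwrite(n,o)
crop("pics/c_case.png",265,262,60,95,6)
crop("pics/c_rest.png",120,268,80,105,5)
crop("pics/c_tow.png",400,215,115,155,3)
E
```

```text
(no output)
```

View pics/c_case.png

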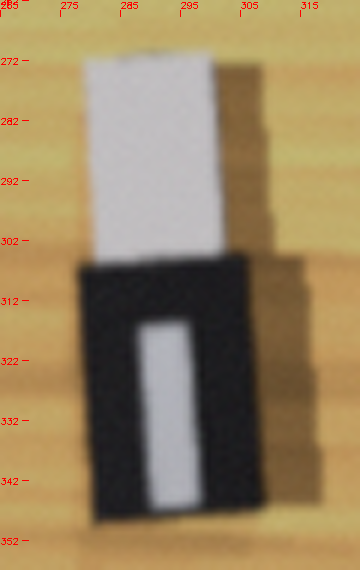

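View pics/c_rest.png

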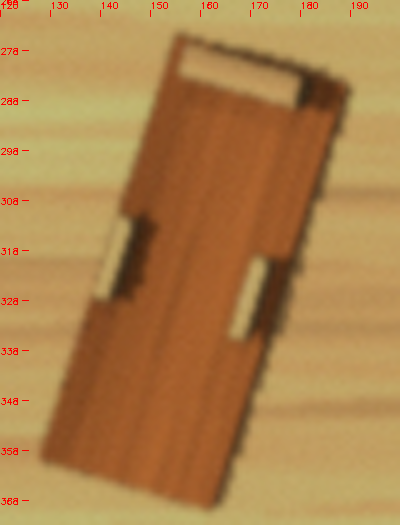

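View pics/c_tow.png

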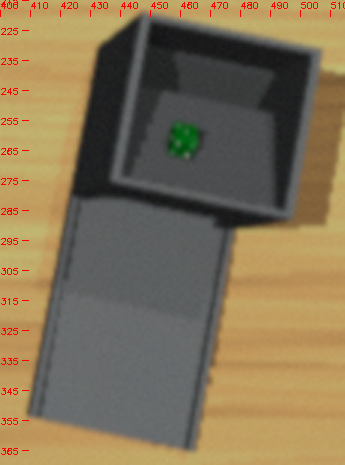

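```bash
cat > fit.py <<'E'
from h import *
from scipy.optimize import least_squares
def fit(c,loc,uv,g):
    loc=np.array(loc,float); uv=np.array(uv,float)
    def f(p):
        a=p[2]; R=np.array([[np.cos(a),-np.sin(a)],[np.sin(a),np.cos(a)]])
        P=np.c_[loc[:,:2]@R.T+p[:2],loc[:,2]]
        return (proj(c,P)-uv).ravel()
    r=least_squares(f,g,loss="soft_l1"); return r.x[:2],np.degrees(r.x[2]),np.round(r.fun.reshape(-1,2),1)
E
python3 - <<'E'
from fit import *
c=load("pics/top0.png")
def px(p,s,x,y): return (np.array(p,float)+.5)/s-.5+np.array([x,y])
case=px([(79,267),(247,254),(267,504),(94,522)],6,265,262)
r=fit(c,[(38,25,40),(38,-25,40),(-38,-25,40),(-38,25,40)],case,[480,0,0]);print("case",r)
t=px([(84,60),(211,53),(95,263),(224,256)],6,265,262); 
print("torch front top corners", onz(c,t,33))
r=fit(c,[(65,19,33),(65,-19,33)],t[:2],[500,0,0]);print("torch",r)
rs=px([(180,33),(350,87),(213,510),(40,460),(178,74),(296,106),(120,217),(133,219),(108,300),(93,297),(255,256),(270,259),(242,341),(228,335)],5,120,268)
r=fit(c,[(80,33,6),(80,-33,6),(-80,-33,6),(-80,33,6),(69,22,28),(69,-22,28),(15,28.5,20),(15,22.5,20),(-15,22.5,20),(-15,28.5,20),(15,-22.5,20),(15,-28.5,20),(-15,-28.5,20),(-15,-22.5,20)],rs,[480,230,-.3]);print("rest",r)
tw=px([(28,415),(193,450),(146,12),(322,48),(292,218),(111,183)],3,400,215)
r=fit(c,[(-135,50,12),(-135,-50,12),(95,50,135),(95,-50,135),(0,-50,135),(0,50,135)],tw,[500,-250,-.2]);print("tower",r)
E
```

```text
case (array([520.5737149 ,  48.23359591]), np.float64(5.014919755606607), array([[-0.3, -0.7],
       [ 0.1, -0.8],
       [-0. ,  1.2],
       [ 0.2,  0.4]]))
torch front top corners [[616.40615807  76.0793791   33.        ]
 [618.86054077  38.35886904  33.        ]
 [556.38891046  71.73941791  33.        ]
 [558.81041271  33.67941389  33.        ]]
torch (array([552.77059144,  53.00070241]), np.float64(3.7209911850743103), array([[-0.1,  0. ],
       [ 0.1, -0. ]]))
rest (array([523.60280706, 293.87305152]), np.float64(7184.200598010173), array([[-0.9,  1. ],
       [-0.5,  0.4],
       [-0.5,  1.6],
       [-0.9,  1.1],
       [ 0.1, -0.4],
       [-0. ,  0.1],
       [-0. , -0.8],
       [ 0.6, -0.2],
       [ 0.3, -0.2],
       [ 0.1, -0.6],
       [ 0.1, -0.5],
       [ 0.3, -0.2],
       [ 0.7, -0.3],
       [ 0.3, -0. ]]))
tower (array([ 596.01962371, -235.23973939]), np.float64(-11.660451865501244), array([[ 0.2,  0.2],
       [ 0.1,  0.5],
       [-1. , -0.6],
       [ 0.5,  0.2],
       [ 0.2,  0.5],
       [-0.3, -1. ]]))
```

```bash
cat > model.py <<'E'
from h import *
def T(p,yaw,loc):
    a=np.radians(yaw); loc=np.array(loc,float)
    return np.c_[loc[:,0]*np.cos(a)-loc[:,1]*np.sin(a)+p[0],loc[:,0]*np.sin(a)+loc[:,1]*np.cos(a)+p[1],loc[:,2]]
def box(x0,x1,y0,y1,z0,z1): return [(x,y,z) for x in(x0,x1) for y in(y0,y1) for z in(z0,z1)]
CASE=((520.6,48.2),4.7); TOR=((552.7,52.4),4.3); REST=((523.6,293.9),-15.8); TOW=((596,-235.2),-11.66)
def draw(c,img,pose,b,col):
    uv=proj(c,T(*pose,box(*b)))
    for i in range(8):
        for j in range(i+1,8):
            if bin(i^j).count("1")==1: cv2.line(img,tuple(np.int32(np.round(uv[i]*16))),tuple(np.int32(np.round(uv[j]*16))),col,1,cv2.LINE_AA,4)
E
python3 - <<'E'
from model import *
for n in("side","top"):
    c=load(f"pics/{n}0.png"); s=3
    im=cv2.resize(c["img"][:,:,::-1],None,fx=s,fy=s,interpolation=cv2.INTER_CUBIC)
    c=dict(c); 
    for k in("fx","fy"): c[k]*=s
    for k in("cx","cy"): c[k]=(c[k]+.5)*s-.5
    draw(c,im,CASE,(-38,38,-25,25,0,40),(0,255,0)); draw(c,im,TOR,(-65,65,-19,19,3,33),(0,0,255))
    draw(c,im,REST,(-80,80,-33,33,0,6),(0,255,0)); draw(c,im,REST,(69,81,-22,22,6,28),(255,0,0)); draw(c,im,REST,(-15,15,22.5,28.5,6,20),(255,0,0)); draw(c,im,REST,(-15,15,-28.5,-22.5,6,20),(255,0,0))
    draw(c,im,TOW,(0,95,-50,50,0,135),(0,255,0)); draw(c,im,TOW,(-135,0,-50,50,0,12),(255,0,0))
    if n=="side":
        cv2.imwrite("pics/ov_s1.png",im[500:950,400:1000]); cv2.imwrite("pics/ov_s2.png",im[840:1380,840:1460])
    else:
        cv2.imwrite("pics/ov_t.png",im[790:1120,350:1000]); 
E
```

```text
(no output)
```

View pics/ov_s1.png

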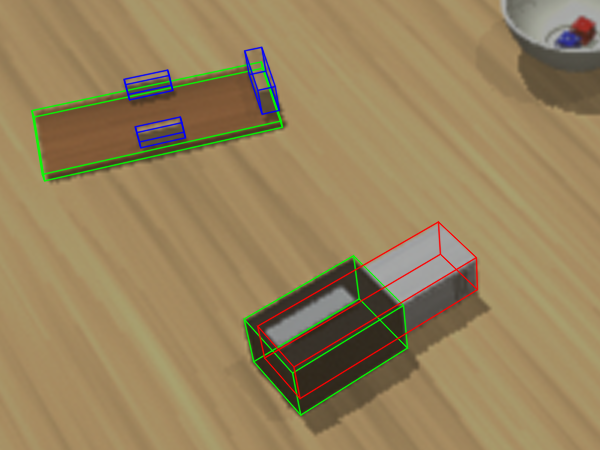

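View pics/ov_s2.png

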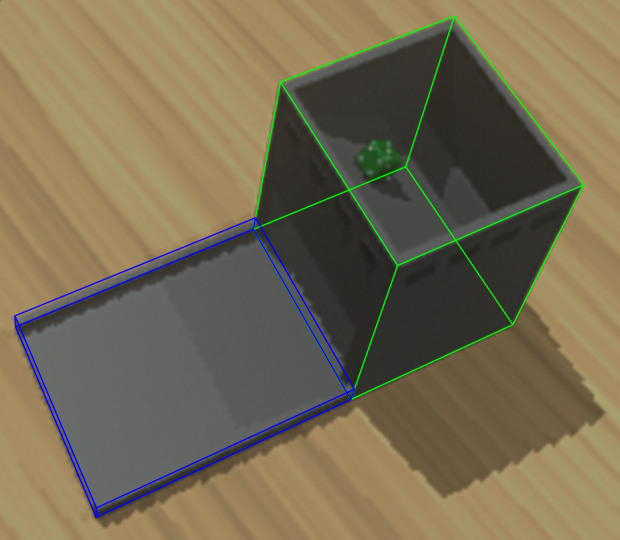

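View pics/ov_t.png

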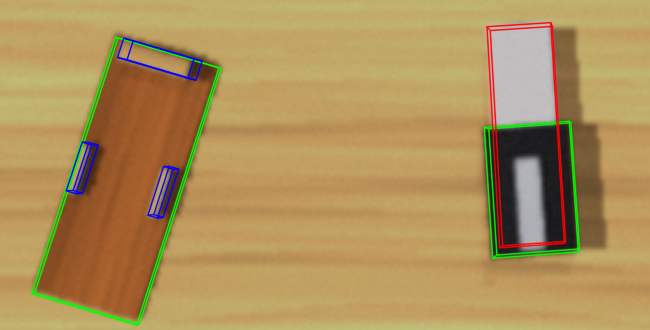

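Overlays agree in both cameras to within about 1–2 mm. Next I plan the approach to the front half of the torch.

```bash
cat > go.py <<'E'
from model import *
from scipy.spatial.transform import Rotation as Ro
def tgt(pose,loc,z):
    p=T(*pose,[(loc[0],loc[1],z)])[0]; return p
def delta(p,rpy=None):
    s=status.get_state(); R=Ro.from_euler("xyz",s["orientation"],degrees=True)
    print("t",round(s["time"],2),"pos",np.round(s["ee_pos"],1),"rpy",np.round(s["orientation"],2),"F",np.round(s["force"],2),"op",round(s["opening"],1))
    if rpy is not None:
        G=Ro.from_euler("xyz",rpy,degrees=True); print(" turn(tool)",np.round((R.inv()*G).as_rotvec(degrees=True),2))
        print(" shift after turn cm",np.round(G.inv().apply(p-s["ee_pos"])/10,3))
    print(" shift cm now",np.round(R.inv().apply(p-s["ee_pos"])/10,3), "target",np.round(p,1))
E
python3 -c "
from go import *
delta(tgt(TOR,(36,0),110),[180,0,4.3])"
```

```text
t 0.1 pos [ 237.4 -577.8  230.8] rpy [-179.94   -0.     22.33] F [0.32 0.64 0.11] op 84.9
 turn(tool) [-0.06  0.   18.03]
 shift after turn cm [ 39.766 -60.479  12.077]
 shift cm now [ 56.534 -45.184  12.131] target [588.6  55.1 110. ]
```

Emit:
servo_tool(turn=[[0,0,6],[0,0,6],[0,0,6],[0,0,0],[0,0,0],[0,0,0],[0,0,0],[0,0,0]], translation=[[0,0,0],[0,0,0],[0,0,0],[2.4,-3.6,0],[2.4,-3.6,0],[2.4,-3.6,0],[2.4,-3.6,0],[2.4,-3.6,0]], claw=[0,0,0,0,0,0,0,0])

```text
time: 0.9
ee_pos: [344.0, -387.9, 231.1]
orientation: [-180.0, 0.0, 4.3]
force: [1.3, -1.1, 0.6]
opening: 85.8
```

Emit:
servo_tool(turn=[[0,0,0],[0,0,0],[0,0,0],[0,0,0],[0,0,0],[0,0,0],[0,0,0],[0,0,0]], translation=[[2.4,-3.6,0],[2.4,-3.6,0],[2.4,-3.6,0],[2.4,-3.6,0],[2.4,-3.6,0],[2.4,-3.6,0],[2.4,-3.6,1],[2.4,-3.6,2]], claw=[0,0,0,0,0,0,0,0])

```text
time: 1.7
ee_pos: [514.6, -86.4, 201.9]
orientation: [179.9, -0.1, 4.3]
force: [0.4, -0.7, 0.5]
opening: 85.1
```

```bash
python3 -c "
from go import *
delta(tgt(TOR,(36,0),80),[180,0,4.3])"
```

```text
t 1.7 pos [514.6 -86.4 201.9] rpy [ 1.7995e+02 -1.3000e-01  4.3300e+00] F [ 0.4  -0.7   0.51] op 85.1
 turn(tool) [ 0.05 -0.13  0.03]
 shift after turn cm [  8.439 -13.552  12.187]
 shift cm now [  8.419 -13.558  12.195] target [588.6  55.1  80. ]
```

Emit:
servo_tool(turn=[[0,0,0],[0,0,0],[0,0,0],[0,0,0],[0,0,0],[0,0,0],[0,0,0]], translation=[[2.1,-3.39,2.4],[2.1,-3.39,2.4],[2.1,-3.39,2.4],[2.1,-3.39,2.4],[0,0,2.6],[0,0,0],[0,0,0]], claw=[0,0,0,0,0,0,0])

```text
time: 2.4
ee_pos: [586.3, 53.4, 79.4]
orientation: [-180.0, 0.1, 4.3]
force: [-0.5, -0.3, 0.5]
opening: 85.3
```

```bash
python3 -c "
from go import *
snap('side','pics/s1.png');snap('top','pics/t1.png')
delta(tgt(TOR,(36,0),1),[180,0,4.3])
for n in 'st':
  im=cv2.imread(f'pics/{n}1.png'); x,y=(180,150) if n=='s' else (220,200)
  cv2.imwrite(f'pics/{n}1c.png',cv2.resize(im[y:y+170,x:x+200],None,fx=4,fy=4)[:600])
"
```

```text
t 2.5 pos [587.2  53.   80.6] rpy [ 1.7999e+02 -8.0000e-02  4.2800e+00] F [ 0.58  0.41 -0.04] op 85.3
 turn(tool) [ 0.01 -0.08 -0.02]
 shift after turn cm [ 0.158 -0.203  7.963]
 shift cm now [ 0.147 -0.205  7.963] target [588.6  55.1   1. ]
```

View pics/s1c.png

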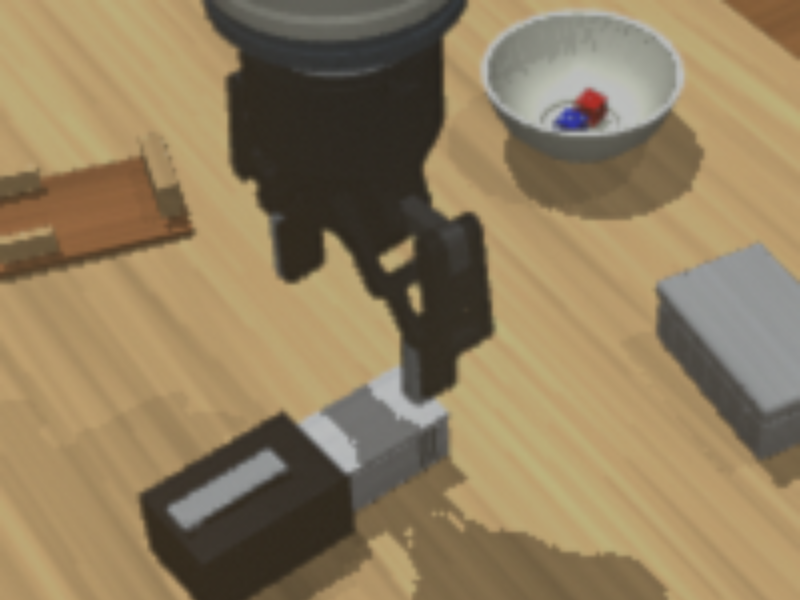

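View pics/t1c.png

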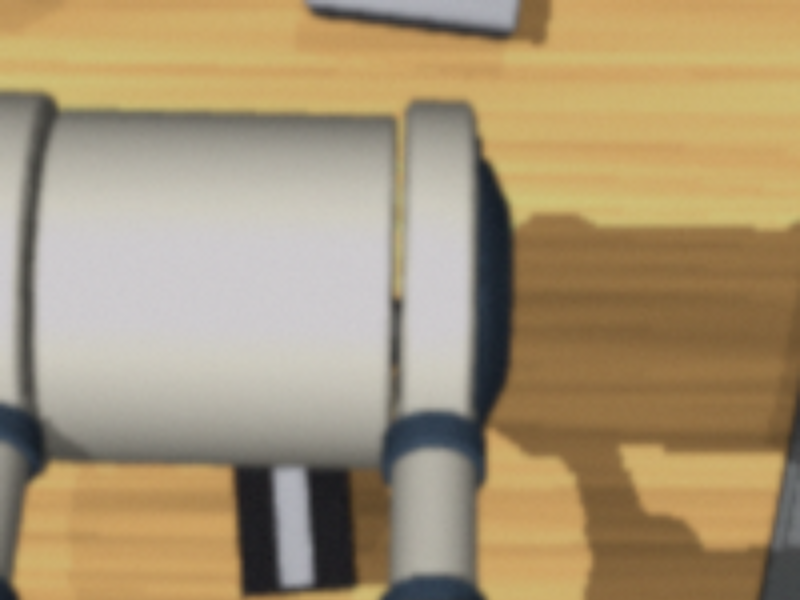

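The gripper hangs above the exposed front half with the fingers straddling it. Descending.

Emit:
servo_tool(turn=[[0,0,0],[0,0,0],[0,0,0],[0,0,0]], translation=[[0.15,-0.2,2.5],[0,0,2.9],[0,0,2.5],[0,0,0]], claw=[0,0,0,0])

```text
time: 2.9
ee_pos: [587.0, 55.1, -0.9]
orientation: [-180.0, 0.2, 4.3]
force: [0.1, -0.6, 0.5]
opening: 85.3
```

Emit:
servo_tool(turn=[[0,0,0],[0,0,0],[0,0,0],[0,0,0],[0,0,0],[0,0,0],[0,0,0],[0,0,0]], translation=[[0,0,0],[0,0,0],[0,0,0],[0,0,0],[0,0,0],[0,0,0],[0,0,0],[0,0,0]], claw=[0.1,0.2,0.3,0.4,0.5,1,1,1])

```text
time: 3.7
ee_pos: [588.3, 55.8, 0.8]
orientation: [180.0, -0.0, 4.3]
force: [-0.7, 0.1, 8.5]
opening: 37.3
```

```bash
python3 -c "
from go import *
snap('side','pics/s2.png')
delta(tgt(TOR,(36,0),1),[180,0,4.3])
im=cv2.imread('pics/s2.png')
cv2.imwrite('pics/s2c.png',cv2.resize(im[150:300,180:380],None,fx=4,fy=4))
"
```

```text
t 3.75 pos [588.3  55.8   0.8] rpy [ 1.80e+02 -3.00e-02  4.34e+00] F [-0.21  0.32  8.42] op 37.2
 turn(tool) [ 0.   -0.03  0.04]
 shift after turn cm [ 0.023  0.072 -0.023]
 shift cm now [ 0.022  0.072 -0.023] target [588.6  55.1   1. ]
```

View pics/s2c.png

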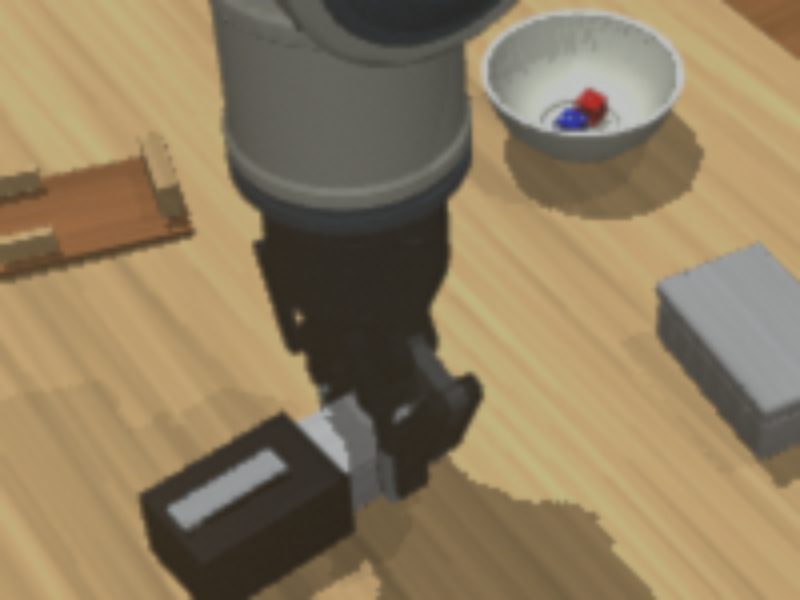

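Gripped (37 mm opening), with an 8 N downward reaction. I'll ease up 2 mm and draw it out along x.

Emit:
servo_tool(turn=[[0,0,0],[0,0,0],[0,0,0],[0,0,0],[0,0,0],[0,0,0],[0,0,0],[0,0,0]], translation=[[0,0,-0.1],[0,0,-0.1],[0.5,0,0],[1,0,0],[1.5,0,0],[1.5,0,0],[1.5,0,0],[1.5,0,0]], claw=[1,1,1,1,1,1,1,1])

```text
time: 4.55
ee_pos: [664.3, 61.6, 2.2]
orientation: [180.0, -0.0, 4.3]
force: [-0.0, 0.5, -2.3]
opening: 37.2
```

```bash
python3 -c "
from go import *
snap('side','pics/s3.png')
delta(tgt(TOR,(116,0),3),[180,0,4.3])
im=cv2.imread('pics/s3.png')
cv2.imwrite('pics/s3c.png',cv2.resize(im[150:300,180:380],None,fx=4,fy=4))
"
```

```text
t 4.6 pos [666.9  61.6   2.5] rpy [179.99  -0.18   4.33] F [ 1.42 -0.08 -0.56] op 37.1
 turn(tool) [ 0.01 -0.18  0.03]
 shift after turn cm [ 0.145  0.065 -0.052]
 shift cm now [ 0.145  0.065 -0.051] target [668.4  61.1   3. ]
```

View pics/s3c.png

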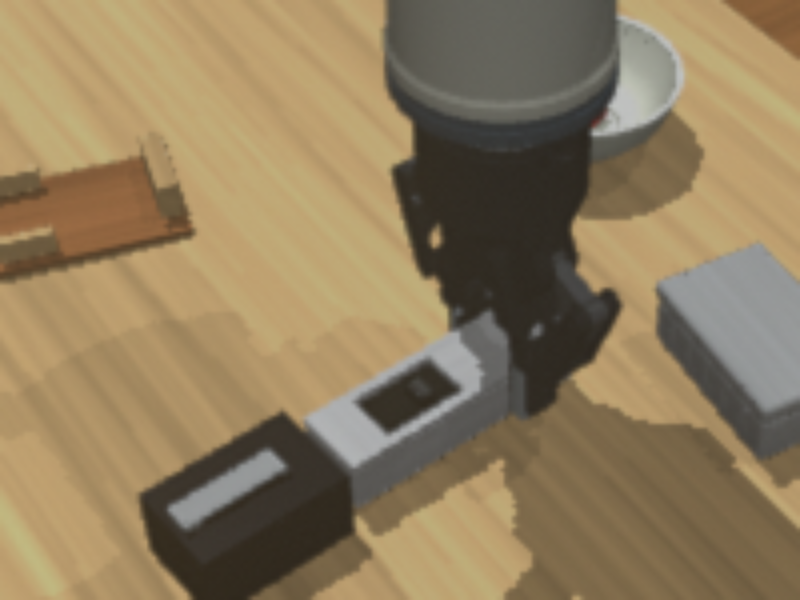

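The torch is out, level, and the slot and switch are visible. Clear it a bit more, then lift.

Emit:
servo_tool(turn=[[0,0,0],[0,0,0],[0,0,0],[0,0,0],[0,0,7],[0,0,7],[0,0,6.1],[0,0,0]], translation=[[1,0,0],[0.5,0,-1],[0,0,-2.5],[0,0,-3],[0,0,-3],[0,0,-1.5],[0,0,0],[0,0,0]], claw=[1,1,1,1,1,1,1,1])

```text
time: 5.4
ee_pos: [678.1, 62.6, 113.6]
orientation: [-180.0, -0.1, -15.9]
force: [1.0, 0.2, -2.5]
opening: 36.8
```

```bash
python3 -c "
from go import *
delta(tgt(REST,(37.5,0),70),[180,0,-15.8])
"
```

```text
t 5.4 pos [678.1  62.6 113.6] rpy [-1.7998e+02 -7.0000e-02 -1.5880e+01] F [ 1.01  0.19 -2.53] op 36.8
 turn(tool) [-0.02 -0.07 -0.08]
 shift after turn cm [-17.412 -18.046   4.359]
 shift cm now [-17.443 -18.019   4.345] target [559.7 283.7  70. ]
```

Emit:
servo_tool(turn=[[0,0,0],[0,0,0],[0,0,0],[0,0,0],[0,0,0],[0,0,0],[0,0,0],[0,0,0]], translation=[[-2.9,-3.0,0],[-2.9,-3.0,0],[-2.9,-3.0,0],[-2.9,-3.0,0],[-2.9,-3.0,0],[-2.9,-3.0,1.5],[0,0,2.8],[0,0,0]], claw=[1,1,1,1,1,1,1,1])

```text
time: 6.2
ee_pos: [556.7, 283.3, 66.5]
orientation: [179.8, 0.3, -15.5]
force: [-0.2, 1.3, -1.9]
opening: 37.1
```

```bash
python3 -c "
from go import *
snap('side','pics/s4.png');snap('top','pics/t4.png')
delta(tgt(REST,(37.5,0),70),[180,0,-15.8])
im=cv2.imread('pics/s4.png')
cv2.imwrite('pics/s4c.png',cv2.resize(im[90:240,110:310],None,fx=4,fy=4))
im=cv2.imread('pics/t4.png')
cv2.imwrite('pics/t4c.png',cv2.resize(im[240:390,70:270],None,fx=4,fy=4))
"
```

```text
t 6.3 pos [559.3 282.6  69.4] rpy [ 1.7995e+02  6.0000e-02 -1.5670e+01] F [ 0.76 -0.04 -2.52] op 37.5
 turn(tool) [0.05 0.06 0.13]
 shift after turn cm [ 0.01  -0.116 -0.064]
 shift cm now [ 0.01  -0.116 -0.064] target [559.7 283.7  70. ]
```

View pics/s4c.png

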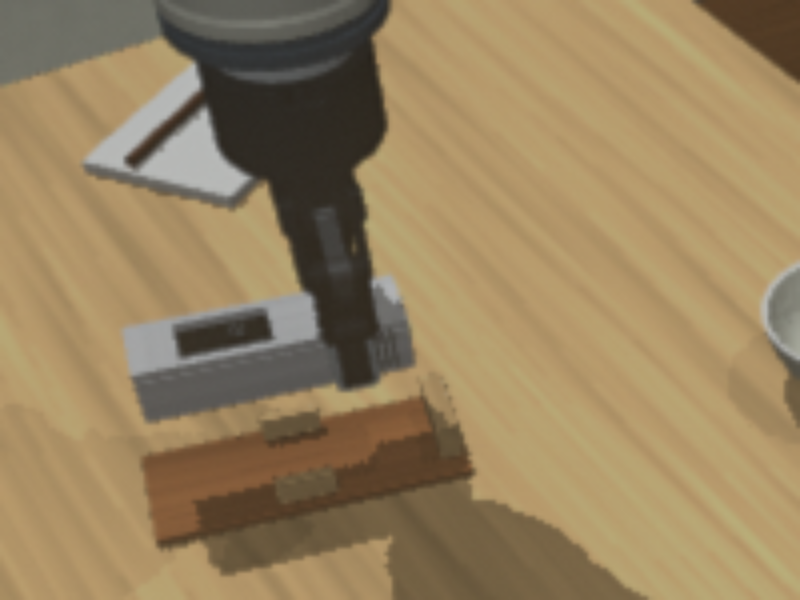

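View pics/t4c.png

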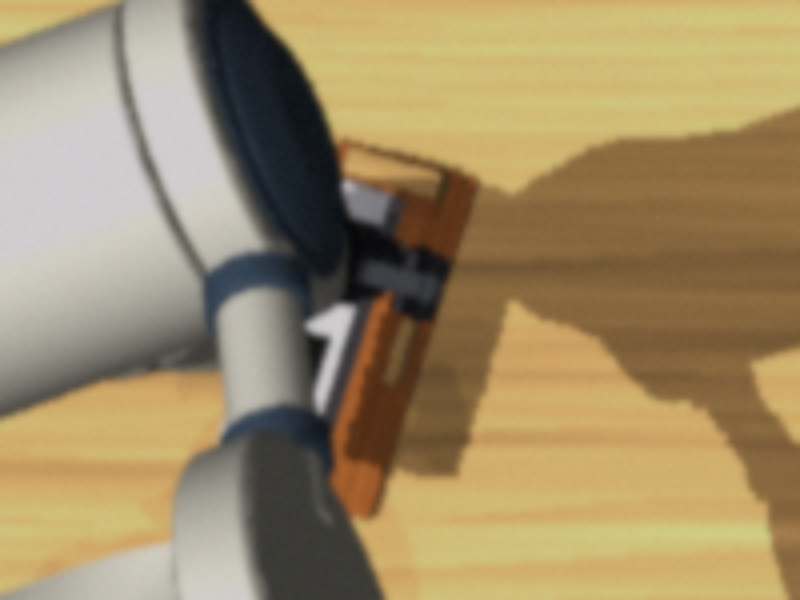

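```bash
python3 - <<'E'
from go import *
from scipy.optimize import least_squares
c=load("pics/s4.png"); 
uv=(np.array([(125,331),(137,374),(148,420),(392,282),(408,327),(414,366)],float)+.5)/4-.5+np.array([110,90])
loc=np.array([(-65,19,30),(-65,-19,30),(-65,-19,0),(65,19,30),(65,-19,30),(65,-19,0)],float)
def f(p): 
    P=T(p[:2],p[2],loc); P[:,2]+=p[3]; return (proj(c,P)-uv).ravel()
r=least_squares(f,[520,293,-15,70]); print(r.x.round(2),r.fun.reshape(-1,2).round(2))
s=status.get_state(); a=np.radians(r.x[2]); d=s["ee_pos"][:2]-r.x[:2]
print("TCP in torch",d@[np.cos(a),np.sin(a)],d@[-np.sin(a),np.cos(a)],s["ee_pos"],"bottom-TCP",r.x[3]-s["ee_pos"][2])
E
```

```text
[528.5  310.96 -16.83  50.71] [[ 0.73 -0.73]
 [-0.62  0.39]
 [ 0.53  0.68]
 [-0.01 -0.7 ]
 [-0.66 -0.8 ]
 [ 0.03  1.15]]
TCP in torch 37.6621885137153 -18.234579908137306 [559.27478077 282.6031193   69.36156473] bottom-TCP -18.64988041261683
```

```bash
python3 - <<'E'
from go import *
from scipy.optimize import least_squares
c=load("pics/s4.png"); s=status.get_state()
uv=(np.array([(125,331),(137,374),(148,420),(392,282),(408,327),(414,366)],float)+.5)/4-.5+np.array([110,90])
loc=np.array([(-65,19,30),(-65,-19,30),(-65,-19,0),(65,19,30),(65,-19,30),(65,-19,0)],float)
def P_(p):
    P=T((0,0),-15.7,loc-np.array([p[0],0,0])); P+=np.r_[s["ee_pos"][:2],p[1]]; return P
def f(p): return (proj(c,P_(p))-uv).ravel()
r=least_squares(f,[36,70]); print(r.x.round(2),r.fun.reshape(-1,2).round(2), r.x[1]-s["ee_pos"][2])
im=cv2.resize(c["img"][90:240,110:310,::-1],None,fx=4,fy=4)
for q,col in((r.x,(0,0,255)),([36,71.6],(0,255,0))):
    for u in proj(c,P_(q)): cv2.circle(im,tuple(int(v) for v in ((u-[110,90]+.5)*4-.5)),4,col,1)
cv2.imwrite("pics/chk.png",im)
E
```

```text
[37.23 65.22] [[-0.3  -0.39]
 [-1.22  0.99]
 [ 0.05  1.56]
 [ 0.45 -1.43]
 [ 0.27 -1.35]
 [ 1.    0.88]] -4.144944661587118
```

View pics/chk.png

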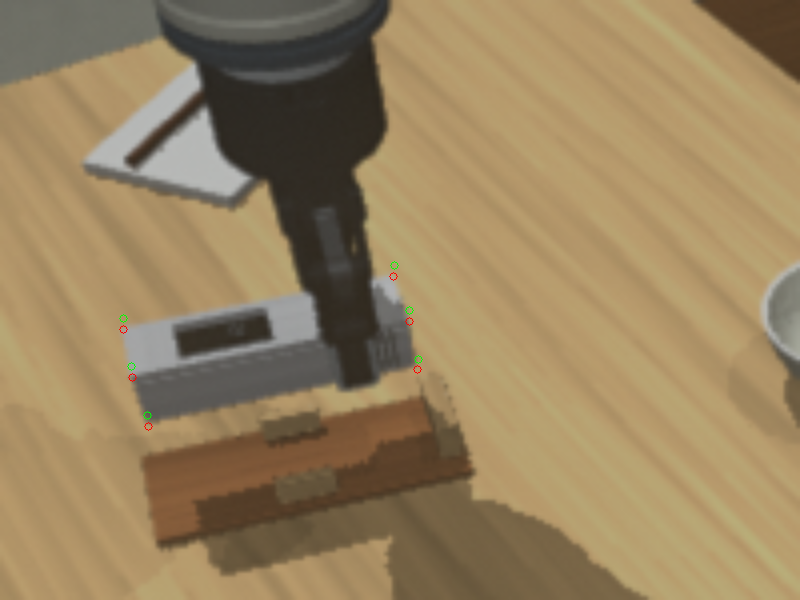

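```bash
cat > tp.py <<'E'
from go import *
from scipy.optimize import least_squares
def fitheld(c,pos,yaw,uv,loc,g=(36,2,0),fix=None):
    loc=np.array(loc,float)
    def P_(p):
        q=loc-np.array([p[0],0,0]); R=Ro.from_euler("xyz",[0,p[2],yaw],degrees=True)
        return R.apply(q)+np.array([pos[0],pos[1],pos[2]+p[1]])
    r=least_squares(lambda p:(proj(c,P_(p))-uv).ravel(),g); return r.x, r.fun.reshape(-1,2).round(2),P_
E
python3 - <<'E'
from tp import *
c=load("pics/s4.png"); s=status.get_state()
uv=(np.array([(125,331),(137,374),(148,420),(392,282),(408,327),(414,366)],float)+.5)/4-.5+np.array([110,90])
loc=[(-65,19,30),(-65,-19,30),(-65,-19,0),(65,19,30),(65,-19,30),(65,-19,0)]
r=fitheld(c,s["ee_pos"],-15.7,uv,loc); print(r[:2])
E
```

```text
(array([37.58271849, -4.96175722,  1.17478303]), array([[-0.31, -0.94],
       [-1.23,  0.43],
       [-0.3 ,  1.1 ],
       [ 0.69, -0.89],
       [ 0.51, -0.81],
       [ 0.92,  1.46]]))
```

Emit:
servo_tool(turn=[[0,0,0],[0,0,0],[0,0,0],[0,0,0],[0,0,0]], translation=[[-0.3,-0.1,0],[0,0,2],[0,0,2],[0,0,1],[0,0,0]], claw=[1,1,1,1,1])

```text
time: 6.8
ee_pos: [556.5, 284.3, 18.9]
orientation: [180.0, 0.1, -15.8]
force: [0.7, 0.3, -1.4]
opening: 36.9
```

```bash
python3 -c "
from go import *
snap('side','pics/s5.png');snap('top','pics/t5.png')
delta(tgt(REST,(34.5,0),10),[180,0,-15.8])
im=cv2.imread('pics/s5.png')
cv2.imwrite('pics/s5c.png',cv2.resize(im[130:250,130:250],None,fx=5,fy=5))
im=cv2.imread('pics/t5.png')
cv2.imwrite('pics/t5c.png',cv2.resize(im[260:380,110:230],None,fx=5,fy=5))
"
```

```text
t 6.9 pos [557.2 284.8  20.1] rpy [-1.7997e+02 -4.0000e-02 -1.5780e+01] F [ 0.51  0.31 -1.72] op 37.6
 turn(tool) [-0.03 -0.04  0.02]
 shift after turn cm [-0.035  0.039  1.014]
 shift cm now [-0.036  0.04   1.014] target [556.8 284.5  10. ]
```

View pics/s5c.png

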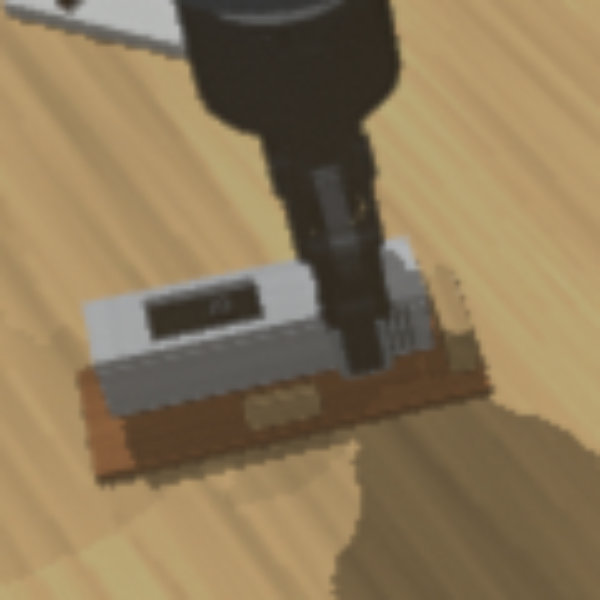

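View pics/t5c.png

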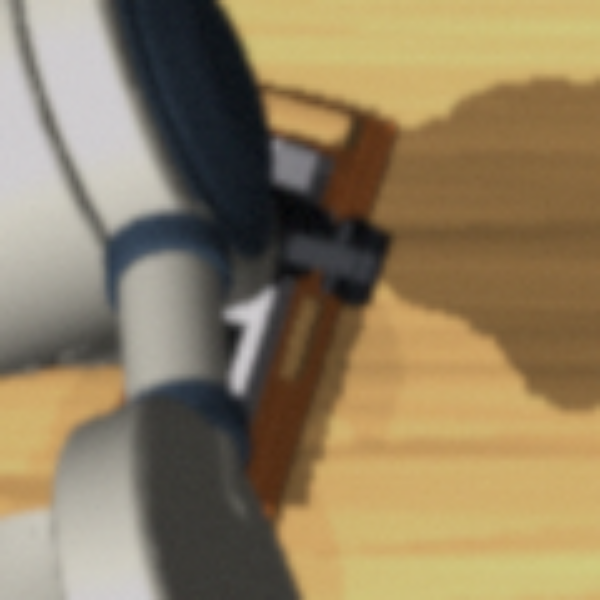

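The torch is lined up between the cheeks, just above the board. Lowering in small steps while watching force.

Emit:
servo_tool(turn=[[0,0,0],[0,0,0],[0,0,0]], translation=[[0,0,0.5],[0,0,0.3],[0,0,0]], claw=[1,1,1])

```text
time: 7.2
ee_pos: [556.6, 284.8, 11.2]
orientation: [180.0, 0.0, -15.8]
force: [0.4, -0.1, -2.6]
opening: 37.4
```

Emit:
servo_tool(turn=[[0,0,0],[0,0,0]], translation=[[0,0,0.2],[0,0,0]], claw=[1,1])

```text
time: 7.4
ee_pos: [556.6, 284.9, 9.2]
orientation: [180.0, 0.0, -15.8]
force: [0.4, 0.3, -1.5]
opening: 37.3
```

Emit:
servo_tool(turn=[[0,0,0],[0,0,0]], translation=[[0,0,0.15],[0,0,0]], claw=[1,1])

```text
time: 7.6
ee_pos: [556.6, 284.9, 7.7]
orientation: [180.0, 0.0, -15.8]
force: [-0.2, -0.6, -2.2]
opening: 37.1
```

Emit:
servo_tool(turn=[[0,0,0],[0,0,0]], translation=[[0,0,0.15],[0,0,0]], claw=[1,1])

```text
time: 7.8
ee_pos: [556.6, 284.9, 6.1]
orientation: [180.0, 0.0, -15.8]
force: [1.0, 0.3, -1.7]
opening: 36.9
```

Emit:
servo_tool(turn=[[0,0,0],[0,0,0]], translation=[[0,0,0.15],[0,0,0]], claw=[1,1])

```text
time: 8.0
ee_pos: [556.8, 284.9, 5.0]
orientation: [-180.0, -0.0, -15.8]
force: [-0.5, -1.4, 1.5]
opening: 37.1
```

Emit:
servo_tool(turn=[[0,0,0],[0,0,0]], translation=[[0,0,0.15],[0,0,0]], claw=[1,1])

```text
time: 8.2
ee_pos: [556.8, 285.0, 4.9]
orientation: [-180.0, -0.0, -15.8]
force: [-6.9, -3.1, 27.9]
opening: 36.8
```

Contact at TCP z≈5. I'll back off slightly and open slowly.

Emit:
servo_tool(turn=[[0,0,0],[0,0,0],[0,0,0],[0,0,0],[0,0,0],[0,0,0],[0,0,0],[0,0,0]], translation=[[0,0,-0.15],[0,0,0],[0,0,0],[0,0,0],[0,0,0],[0,0,0],[0,0,0],[0,0,0]], claw=[1,1,0.4,0.3,0.2,0.1,0,0])

```text
time: 9.0
ee_pos: [556.7, 284.9, 4.7]
orientation: [180.0, 0.0, -15.8]
force: [-0.0, -0.4, -0.8]
opening: 85.4
```

Emit:
servo_tool(turn=[[0,0,0],[0,0,0],[0,0,0],[0,0,0],[0,0,0],[0,0,0],[0,0,0],[0,0,0]], translation=[[0,0,-1],[0,0,-2],[0,0,-3],[0,0,-3],[-3,0,0],[-4,0,0],[-4,0,0],[0,0,0]], claw=[0,0,0,0,0,0,0,0])

```text
time: 9.8
ee_pos: [446.1, 315.1, 95.4]
orientation: [179.9, 0.1, -15.6]
force: [0.3, -0.3, 1.1]
opening: 85.4
```

```bash
python3 -c "
from go import *
snap('side','pics/s6.png');snap('top','pics/t6.png')
delta(tgt(REST,(-80,0),100),[180,0,-15.8])
im=cv2.imread('pics/s6.png')
cv2.imwrite('pics/s6c.png',cv2.resize(im[130:250,130:250],None,fx=5,fy=5,interpolation=cv2.INTER_CUBIC))
im=cv2.imread('pics/t6.png')
cv2.imwrite('pics/t6c.png',cv2.resize(im[260:380,110:230],None,fx=5,fy=5,interpolation=cv2.INTER_CUBIC))
"
```

```text
t 9.9 pos [450.6 315.2  95.6] rpy [-1.7997e+02 -4.0000e-02 -1.5690e+01] F [ 0.55 -0.23  0.19] op 85.0
 turn(tool) [-0.03 -0.04  0.11]
 shift after turn cm [-0.391  0.061 -0.435]
 shift cm now [-0.391  0.06  -0.436] target [446.6 315.7 100. ]
```

View pics/s6c.png

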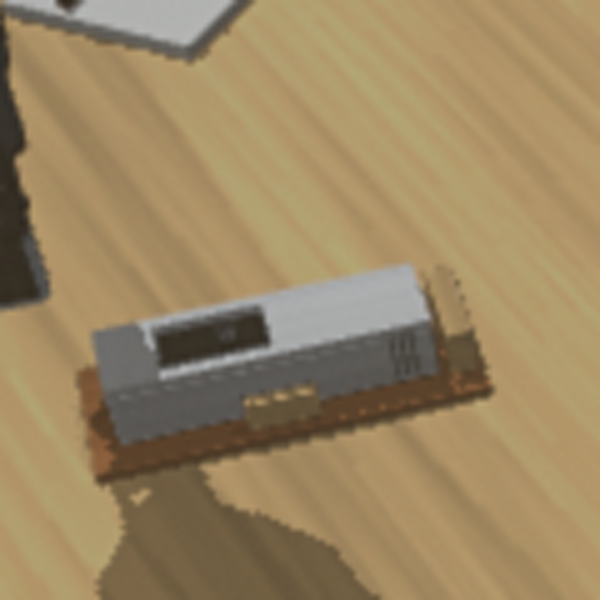

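View pics/t6c.png

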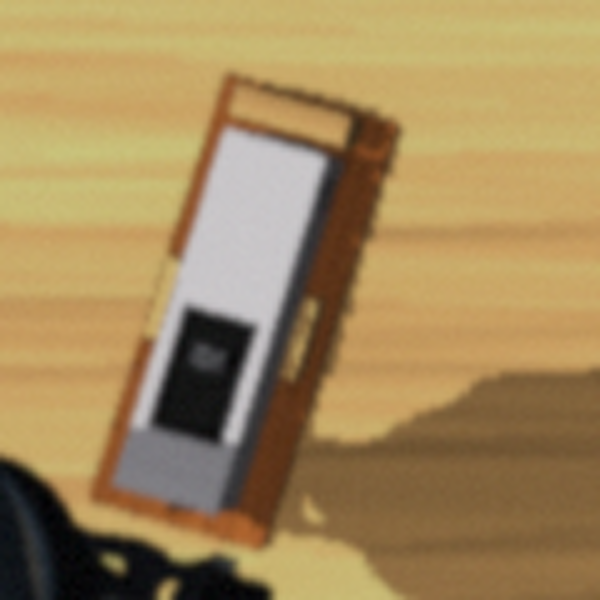

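```bash
python3 - <<'E'
from fit import *; from model import *
c=load("pics/t6.png")
uv=(np.array([(227,127),(331,155),(222,513),(112,487),(190,307),(257,324),(222,443),(152,427)])+.5)/5-.5+[110,260]
x,a,r=fit(c,[(65,19,36),(65,-19,36),(-65,-19,36),(-65,19,36),(2,13.5,36),(2,-13.5,36),(-42,-13.5,36),(-42,13.5,36)],uv,[523,294,-.27]); print(x,a,r)
d=x-np.array(REST[0]); b=np.radians(-15.8); print("in rest",d@[np.cos(b),np.sin(b)],d@[-np.sin(b),np.cos(b)])
n=onz(c,(np.array([[207,355]])+.5)/5-.5+[110,260],36)[0][:2]-x; b=np.radians(a); print("nub in torch",n@[np.cos(b),np.sin(b)],n@[-np.sin(b),np.cos(b)])
E
```

```text
[522.56002242 292.9623699 ] -14.935612303303317 [[-0.1 -0. ]
 [-0.4  0.1]
 [-0.5  0.4]
 [ 0.7 -0.3]
 [-0.4 -0.7]
 [ 0.9  0.1]
 [ 0.4  0.7]
 [-0.3 -0.3]]
in rest -0.7453869832517287 -1.1853699025635747
nub in torch -13.313742226094128 1.7068183272017103
```

Torch seated flat, in-rest offset (-0.7,-1.2) mm. I plan to rotate the tool 90° and use one open finger, with the other beyond the tail.

```bash
python3 -c "
from go import *
print(status.get_state()['qpos'].round(1))
delta(tgt(((522.6,293.),-15.3),(-83,0),80),[180,0,74.7])
"
```

```text
[ 28.8  32.2  96.1  -0.   51.6 134.5]
t 9.9 pos [450.6 315.2  95.6] rpy [-1.7997e+02 -4.0000e-02 -1.5690e+01] F [ 0.55 -0.23  0.19] op 85.0
 turn(tool) [ 0.000e+00 -6.000e-02 -9.039e+01]
 shift after turn cm [-0.241 -0.764  1.565]
 shift cm now [-0.764  0.247  1.564] target [442.5 314.9  80. ]
```

Emit:
servo_tool(turn=[[0,0,-8.2],[0,0,-8.2],[0,0,-8.2],[0,0,-8.2],[0,0,-8.2],[0,0,-8.2],[0,0,-8.2],[0,0,-8.2]], translation=[[0,0,0],[0,0,0],[0,0,0],[0,0,0],[0,0,0],[0,0,0],[0,0,0],[0,0,0]], claw=[0,0,0,0,0,0,0,0])

```text
time: 10.7
ee_pos: [452.3, 314.6, 95.2]
orientation: [180.0, -0.1, 50.1]
force: [0.4, 0.7, 0.0]
opening: 85.5
```

Emit:
servo_tool(turn=[[0,0,-8.2],[0,0,-8.2],[0,0,-8.3],[0,0,0],[0,0,0],[0,0,0]], translation=[[0,0,0],[0,0,0],[0,0,0],[-0.24,-0.76,1.5],[0,0,1.5],[0,0,0]], claw=[0,0,0,0,0,0])

```text
time: 11.3
ee_pos: [443.2, 313.9, 63.7]
orientation: [-179.9, 0.1, 74.5]
force: [-0.2, -0.4, 0.4]
opening: 85.8
```

```bash
python3 -c "
from go import *
snap('side','pics/s7.png');snap('top','pics/t7.png')
delta(tgt(((522.6,293.),-15.3),(-83,0),40),[180,0,74.7])
im=cv2.imread('pics/s7.png')
cv2.imwrite('pics/s7c.png',cv2.resize(im[100:250,90:250],None,fx=4,fy=4,interpolation=cv2.INTER_CUBIC))
im=cv2.imread('pics/t7.png')
cv2.imwrite('pics/t7c.png',cv2.resize(im[260:400,90:230],None,fx=4,fy=4,interpolation=cv2.INTER_CUBIC))
"
```

```text
t 11.4 pos [443.8 314.4  65.1] rpy [ 1.7998e+02 -1.0000e-02  7.4500e+01] F [ 0.66 -0.3  -0.48] op 85.3
 turn(tool) [ 0.02 -0.01 -0.2 ]
 shift after turn cm [ 0.014 -0.135  2.512]
 shift cm now [ 0.013 -0.136  2.512] target [442.5 314.9  40. ]
```

View pics/s7c.png

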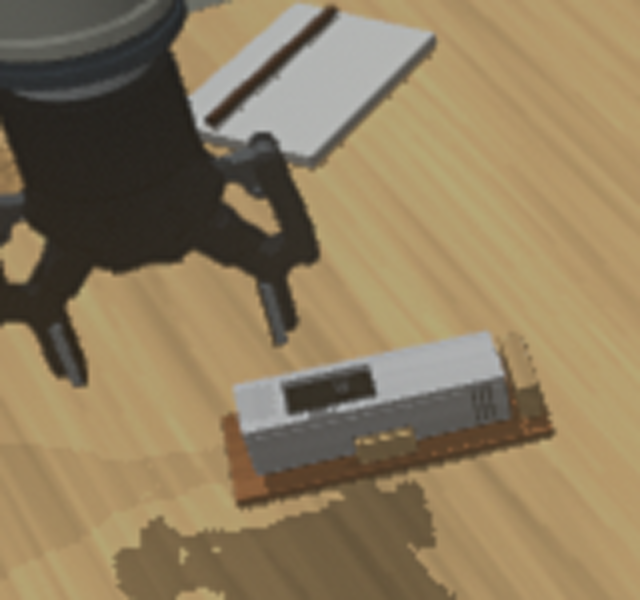

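View pics/t7c.png

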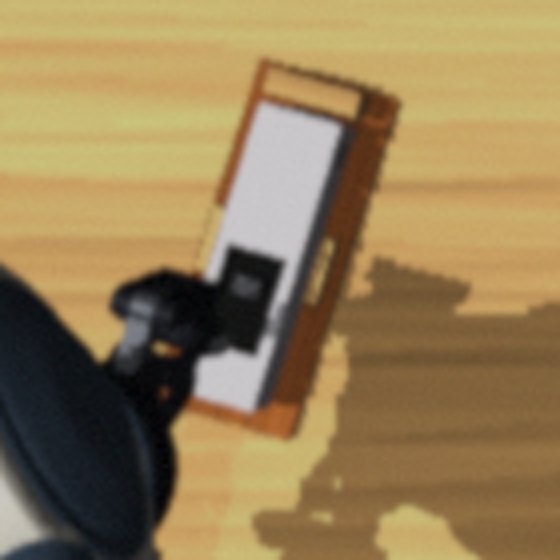

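```bash
python3 - <<'E'
from go import *
s=status.get_state(); R=Ro.from_euler("xyz",s["orientation"],degrees=True)
for n,x0,y0 in(("s",90,100),("t",90,260)):
    c=load(f"pics/{n}7.png"); im=cv2.imread(f"pics/{n}7.png")
    sc=8; w=(130,150,50,60) if n=="s" else (110,320,60,60)
    w={"s":(85,150,90,55),"t":(105,315,70,50)}[n]
    o=cv2.resize(im[w[1]:w[1]+w[3],w[0]:w[0]+w[2]],None,fx=sc,fy=sc,interpolation=cv2.INTER_CUBIC)
    for y,col in((42.5,(0,0,255)),(50,(0,255,0)),(57,(255,0,0)),(-42.5,(0,0,255))):
        uv=proj(c,R.apply([(-11,y,-13),(11,y,-13)])+s["ee_pos"])
        q=[tuple(int(v) for v in (u-[w[0],w[1]]+.5)*sc) for u in uv]; cv2.line(o,q[0],q[1],col,1)
    cv2.imwrite(f"pics/{n}7o.png",o)
E
```

```text
(no output)
```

View pics/s7o.png

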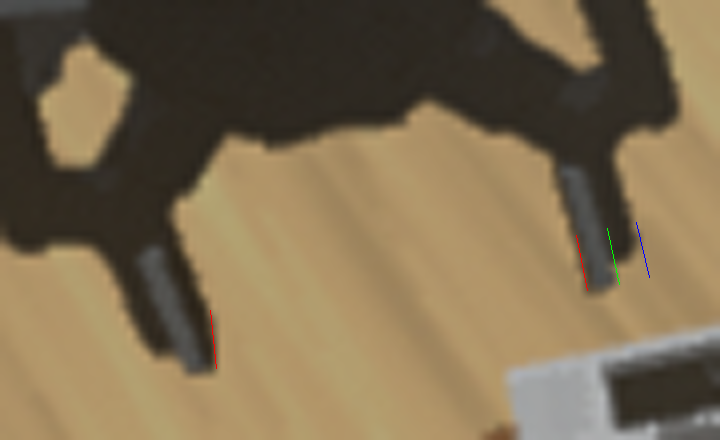

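View pics/t7o.png

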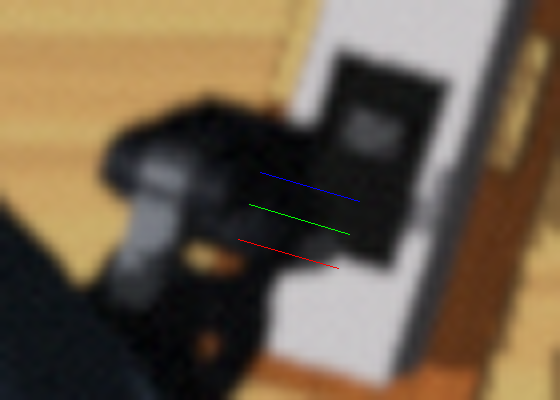

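```bash
python3 - <<'E'
import cv2
im=cv2.imread("pics/t6.png"); x,y,w,h=128,280,55,85
o=cv2.resize(im[y:y+h,x:x+w],None,fx=7,fy=7,interpolation=cv2.INTER_CUBIC)
o=cv2.convertScaleAbs(o,alpha=1.2,beta=20)
for i in range(0,w,5): cv2.putText(o,str(x+i),(i*7,8),0,.3,(0,0,255),1)
for i in range(0,h,5): cv2.putText(o,str(y+i),(0,i*7+4),0,.3,(0,0,255),1)
cv2.imwrite("pics/t6z.png",o)
E
```

```text
(no output)
```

View pics/t6z.png

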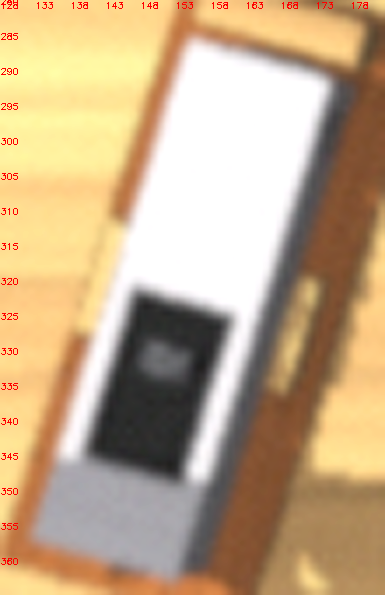

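```bash
python3 - <<'E'
from fit import *; from model import *
c=load("pics/t6.png")
uv=(np.array([(187,38),(333,80),(183,577),(31,540),(134,290),(234,317),(182,482),(84,458),(163,360)])+.5)/7-.5+[128,280]
L=[(65,19,36),(65,-19,36),(-65,-19,36),(-65,19,36),(2,13.5,36),(2,-13.5,36),(-42,-13.5,36),(-42,13.5,36),(-12.5,0,36)]
for sl in (slice(0,4),slice(4,8),slice(0,8)):
    x,a,r=fit(c,L[sl],uv[sl],[523,294,-.27]); print(x,a,r.tolist())
w=onz(c,uv[8:],36)[0][:2]-x; b=np.radians(a); print("nub",w@[np.cos(b),np.sin(b)],w@[-np.sin(b),np.cos(b)])
E
```

```text
[522.67841797 293.56948988] -14.759902670634256 [[0.2, -0.1], [-0.1, -0.4], [-0.5, 0.5], [0.4, -0.0]]
[522.17104177 294.07542198] -14.53520570394614 [[-0.2, -0.4], [0.2, -0.2], [0.3, 0.7], [-0.4, 0.0]]
[522.41899391 293.78818554] -14.781246381544733 [[0.1, 0.0], [-0.3, -0.3], [-0.6, 0.7], [0.3, 0.1], [0.0, -0.6], [0.4, -0.3], [0.4, 0.5], [-0.3, -0.2]]
nub -13.692985462600237 1.0151733896792599
```

```bash
python3 -c "
from go import *
delta(tgt(((522.4,293.9),-15),(-78,0.2),27),[180,0,75])
"
```

```text
t 11.4 pos [443.8 314.4  65.1] rpy [ 1.7998e+02 -1.0000e-02  7.4500e+01] F [ 0.66 -0.3  -0.48] op 85.3
 turn(tool) [ 0.02 -0.01 -0.5 ]
 shift after turn cm [0.073 0.322 3.812]
 shift cm now [0.075 0.32  3.812] target [447.1 314.3  27. ]
```

Emit:
servo_tool(turn=[[0,0,-0.5],[0,0,0],[0,0,0],[0,0,0]], translation=[[0.07,0.32,0],[0,0,2],[0,0,1.8],[0,0,0]], claw=[0,0,0,0])

```text
time: 11.8
ee_pos: [446.0, 313.9, 25.8]
orientation: [-179.9, 0.1, 75.0]
force: [0.2, 0.1, 0.8]
opening: 85.5
```

```bash
python3 - <<'E'
from go import *
snap('side','pics/s8.png');snap('top','pics/t8.png')
delta(tgt(((522.4,293.9),-15),(-78,0.2),20),[180,0,75])
for n,w in(("s",(130,175,90,60)),("t",(105,305,90,60))):
    im=cv2.imread(f"pics/{n}8.png"); o=cv2.resize(im[w[1]:w[1]+w[3],w[0]:w[0]+w[2]],None,fx=8,fy=8,interpolation=cv2.INTER_CUBIC); cv2.imwrite(f"pics/{n}8c.png",cv2.convertScaleAbs(o,alpha=1.6,beta=10))
E
```

```text
t 11.9 pos [446.6 314.4  27.4] rpy [ 1.7999e+02 -1.0000e-02  7.5040e+01] F [0.48 0.25 0.4 ] op 85.2
 turn(tool) [ 0.01 -0.01  0.04]
 shift after turn cm [0.002 0.051 0.741]
 shift cm now [0.002 0.05  0.741] target [447.1 314.3  20. ]
```

View pics/s8c.png

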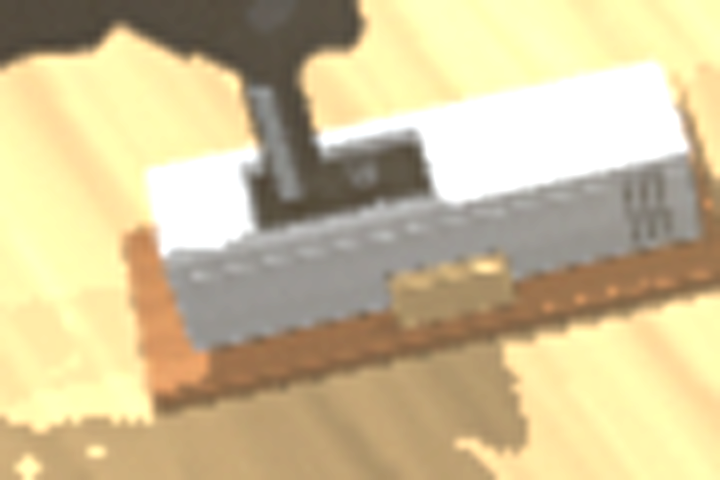

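View pics/t8c.png

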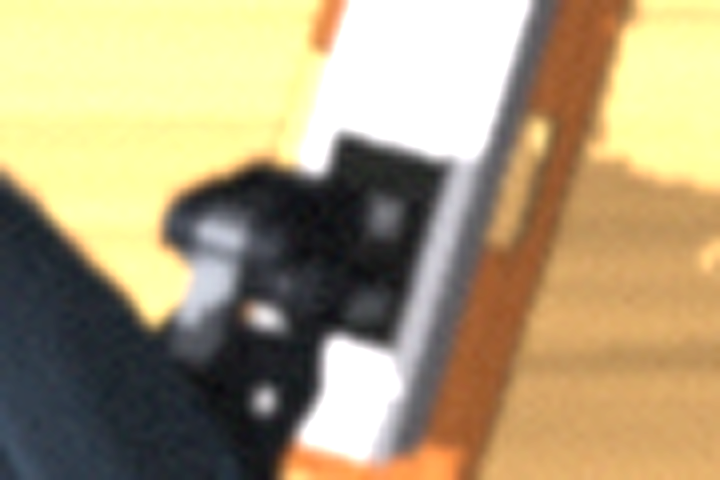

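The side view shows the fingertip over the gap, at about (285,198) between the slot's back edge (255) and the nub (355). Descending in small steps.

Emit:
servo_tool(turn=[[0,0,0],[0,0,0],[0,0,0]], translation=[[0,0,0.3],[0,0,0.2],[0,0,0]], claw=[0,0,0])

```text
time: 12.2
ee_pos: [446.3, 314.4, 22.0]
orientation: [180.0, -0.0, 75.0]
force: [-0.4, -0.3, 0.2]
opening: 85.3
```

Emit:
servo_tool(turn=[[0,0,0],[0,0,0]], translation=[[0,0,0.15],[0,0,0]], claw=[0,0])

```text
time: 12.4
ee_pos: [446.1, 314.3, 20.3]
orientation: [-180.0, 0.0, 75.0]
force: [1.5, 0.8, 0.7]
opening: 85.2
```

```bash
python3 - <<'E'
from go import *
snap('side','pics/s9.png')
delta(tgt(((522.4,293.9),-15),(-78,0.2),20),[180,0,75])
for n,w in(("s",(130,175,90,60)),):
    im=cv2.imread(f"pics/{n}9.png"); o=cv2.resize(im[w[1]:w[1]+w[3],w[0]:w[0]+w[2]],None,fx=8,fy=8,interpolation=cv2.INTER_CUBIC); cv2.imwrite(f"pics/{n}9c.png",cv2.convertScaleAbs(o,alpha=1.6,beta=10))
E
```

```text
t 12.45 pos [446.1 314.3  20.3] rpy [-180.     -0.     75.03] F [0.18 0.01 1.2 ] op 85.3
 turn(tool) [-0.   -0.    0.03]
 shift after turn cm [0.024 0.096 0.032]
 shift cm now [0.024 0.096 0.032] target [447.1 314.3  20. ]
```

View pics/s9c.png

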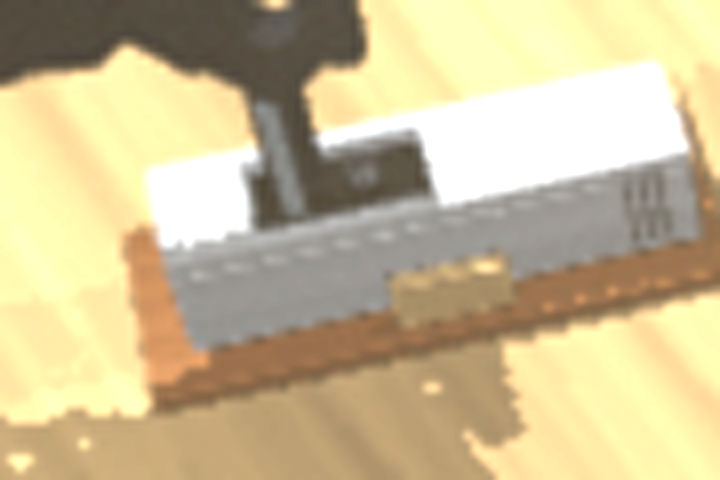

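The tip is inside the slot with no load. Slightly deeper, then push.

Emit:
servo_tool(turn=[[0,0,0],[0,0,0],[0,0,0],[0,0,0],[0,0,0]], translation=[[0,0,0.1],[0,0,0],[0,0.3,0],[0,0.3,0],[0,0,0]], claw=[0,0,0,0,0])

```text
time: 12.95
ee_pos: [452.5, 312.7, 19.3]
orientation: [180.0, -0.0, 75.0]
force: [0.2, -0.6, 0.1]
opening: 85.4
```

Emit:
servo_tool(turn=[[0,0,0],[0,0,0],[0,0,0]], translation=[[0,0.3,0],[0,0.3,0],[0,0,0]], claw=[0,0,0])

```text
time: 13.25
ee_pos: [458.2, 311.1, 19.3]
orientation: [180.0, -0.0, 75.0]
force: [-0.4, -0.2, -0.2]
opening: 85.5
```

Emit:
servo_tool(turn=[[0,0,0],[0,0,0],[0,0,0]], translation=[[0,0.3,0],[0,0.3,0],[0,0,0]], claw=[0,0,0])

```text
time: 13.55
ee_pos: [463.8, 309.6, 19.3]
orientation: [180.0, -0.0, 75.0]
force: [-0.8, 0.4, -1.0]
opening: 85.0
```

```bash
python3 - <<'E'
from go import *
snap('side','pics/s10.png')
delta(tgt(((522.4,293.9),-15),(-78,0.2),20),[180,0,75])
for n,w in(("s",(130,175,90,60)),):
    im=cv2.imread(f"pics/{n}10.png"); o=cv2.resize(im[w[1]:w[1]+w[3],w[0]:w[0]+w[2]],None,fx=8,fy=8,interpolation=cv2.INTER_CUBIC); cv2.imwrite(f"pics/{n}10c.png",cv2.convertScaleAbs(o,alpha=1.6,beta=10))
E
```

```text
t 13.6 pos [463.8 309.6  19.3] rpy [ 1.7999e+02 -1.0000e-02  7.5020e+01] F [-0.18 -0.39  0.03] op 85.1
 turn(tool) [ 0.01 -0.01  0.02]
 shift after turn cm [ 0.018 -1.731 -0.073]
 shift cm now [ 0.019 -1.731 -0.074] target [447.1 314.3  20. ]
```

View pics/s10c.png

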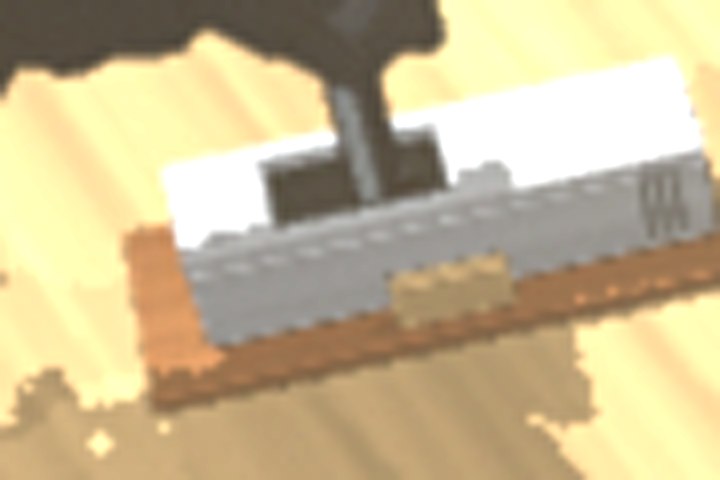

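The torch has slid to the stop, as expected. Keep pushing.

Emit:
servo_tool(turn=[[0,0,0],[0,0,0],[0,0,0]], translation=[[0,0.3,0],[0,0.3,0],[0,0,0]], claw=[0,0,0])

```text
time: 13.9
ee_pos: [469.7, 308.1, 19.3]
orientation: [180.0, -0.0, 75.0]
force: [-0.1, 0.0, 0.0]
opening: 85.2
```

Emit:
servo_tool(turn=[[0,0,0],[0,0,0]], translation=[[0,0.3,0],[0,0,0]], claw=[0,0])

```text
time: 14.1
ee_pos: [472.6, 307.3, 19.3]
orientation: [180.0, -0.0, 75.0]
force: [0.6, -0.2, -0.5]
opening: 85.5
```

Emit:
servo_tool(turn=[[0,0,0],[0,0,0]], translation=[[0,0.2,0],[0,0,0]], claw=[0,0])

```text
time: 14.3
ee_pos: [472.9, 307.0, 19.2]
orientation: [-179.9, 0.0, 75.0]
force: [-11.3, 6.8, 4.8]
opening: 85.2
```

```bash
python3 - <<'E'
from go import *
snap('side','pics/s11.png')
delta(tgt(((522.4,293.9),-15),(-78,0.2),20),[180,0,75])
for n,w in(("s",(130,175,90,60)),):
    im=cv2.imread(f"pics/{n}11.png"); o=cv2.resize(im[w[1]:w[1]+w[3],w[0]:w[0]+w[2]],None,fx=8,fy=8,interpolation=cv2.INTER_CUBIC); cv2.imwrite(f"pics/{n}11c.png",cv2.convertScaleAbs(o,alpha=1.6,beta=10))
E
```

```text
t 14.35 pos [472.9 307.   19.3] rpy [-1.7989e+02  3.0000e-02  7.5040e+01] F [-10.72   6.83   4.39] op 85.4
 turn(tool) [-0.11  0.03  0.04]
 shift after turn cm [ 0.038 -2.682 -0.075]
 shift cm now [ 0.039 -2.682 -0.069] target [447.1 314.3  20. ]
```

View pics/s11c.png

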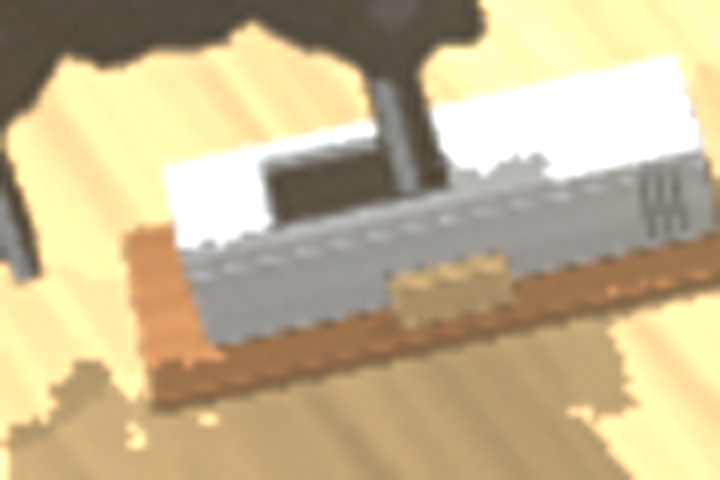

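A hard stop at about 13 N, with travel matching slide + 12 mm. One more small nudge, then retreat and look.

Emit:
servo_tool(turn=[[0,0,0],[0,0,0],[0,0,0]], translation=[[0,0.1,0],[0,0,0],[0,0,0]], claw=[0,0,0])

```text
time: 14.65
ee_pos: [473.1, 306.9, 19.2]
orientation: [-179.8, 0.1, 75.1]
force: [-15.1, 10.1, 8.0]
opening: 85.7
```

Emit:
servo_tool(turn=[[0,0,0],[0,0,0],[0,0,0],[0,0,0],[0,0,0],[0,0,0],[0,0,0],[0,0,0]], translation=[[0,-0.3,0],[0,-0.3,0],[0,0,-0.8],[0,0,-2],[0,0,-3],[0,-3,-2],[0,-3,0],[0,0,0]], claw=[0,0,0,0,0,0,0,0])

```text
time: 15.45
ee_pos: [408.7, 323.8, 98.4]
orientation: [-180.0, 0.0, 75.1]
force: [-0.4, -0.4, 0.0]
opening: 85.2
```

```bash
python3 - <<'E'
from go import *
snap('side','pics/s12.png');snap('top','pics/t12.png')
delta(tgt(((522.4,293.9),-15),(-78,0.2),20),[180,0,-15])
for n,w in(("s",(130,175,90,60)),("t",(125,275,70,85))):
    im=cv2.imread(f"pics/{n}12.png"); o=cv2.resize(im[w[1]:w[1]+w[3],w[0]:w[0]+w[2]],None,fx=7,fy=7,interpolation=cv2.INTER_CUBIC); cv2.imwrite(f"pics/{n}12c.png",cv2.convertScaleAbs(o,alpha=1.3,beta=20))
E
```

```text
t 15.55 pos [411.5 323.8  97.9] rpy [ 1.7995e+02 -3.0000e-02  7.5080e+01] F [0.3  0.98 1.72] op 85.2
 turn(tool) [ 1.000e-02 -6.000e-02  9.008e+01]
 shift after turn cm [ 3.683e+00 -3.000e-03  7.791e+00]
 shift cm now [-7.000e-03  3.677e+00  7.794e+00] target [447.1 314.3  20. ]
```

View pics/s12c.png

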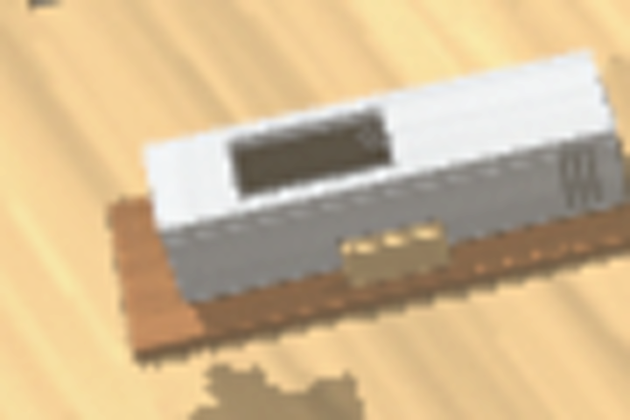

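View pics/t12c.png

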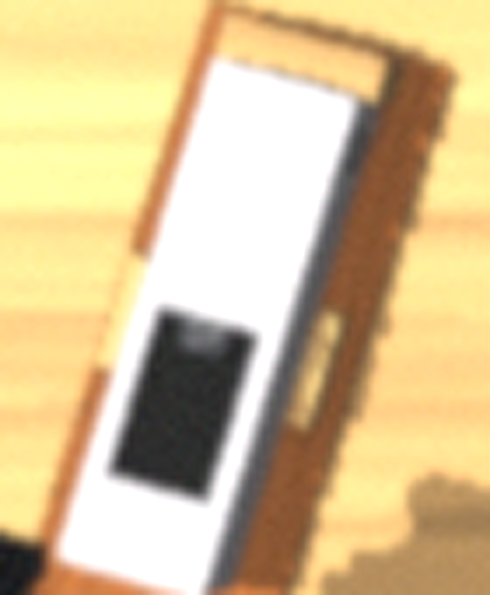

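The nub now sits at the slot's front end. Refit the torch pose for the tail grasp.

```bash
python3 - <<'E'
from fit import *; from model import *
c=load("pics/t12.png")
uv=(np.array([(214,58),(358,98),(57,560),(160,306),(258,333),(207,502),(109,475),(203,337)])+.5)/7-.5+[125,275]
L=[(65,19,36),(65,-19,36),(-65,19,36),(2,13.5,36),(2,-13.5,36),(-42,-13.5,36),(-42,13.5,36)]
x,a,r=fit(c,L,uv[:7],[523,294,-.27]); print(x,a,r.tolist())
w=onz(c,uv[7:],36)[0][:2]-x; b=np.radians(a); print("nub",w@[np.cos(b),np.sin(b)],w@[-np.sin(b),np.cos(b)])
d=x-np.array(REST[0]); b=np.radians(-15.8); print("in rest",d@[np.cos(b),np.sin(b)],d@[-np.sin(b),np.cos(b)])
from go import *
delta(tgt((x,-15.3),(-40,0),60),[180,0,-15.3])
E
```

```text
[526.45332831 292.98319072] -15.050035462780174 [[-0.0, -0.1], [-0.1, -0.0], [-0.0, -0.2], [-0.1, -0.2], [0.5, 0.1], [0.3, 0.4], [-0.4, 0.0]]
nub -2.7502415535660973 0.4403916954806912
in rest 2.9951529011173323 -0.10526544325993187
t 15.55 pos [411.5 323.8  97.9] rpy [ 1.7995e+02 -3.0000e-02  7.5080e+01] F [0.3  0.98 1.72] op 85.2
 turn(tool) [ 1.000e-02 -6.000e-02  9.038e+01]
 shift after turn cm [ 7.899 -0.061  3.791]
 shift cm now [6.000e-03 7.896e+00 3.798e+00] target [487.9 303.5  60. ]
```

Emit:
servo_tool(turn=[[0,0,8.2],[0,0,8.2],[0,0,8.2],[0,0,8.2],[0,0,8.2],[0,0,8.2],[0,0,8.2],[0,0,8.2]], translation=[[0,0,0],[0,0,0],[0,0,0],[0,0,0],[0,0,0],[0,0,0],[0,0,0],[0,0,0]], claw=[0,0,0,0,0,0,0,0])

```text
time: 16.35
ee_pos: [412.5, 323.4, 97.2]
orientation: [180.0, -0.0, 9.1]
force: [1.2, 0.2, 0.2]
opening: 85.3
```

Emit:
servo_tool(turn=[[0,0,8.2],[0,0,8.2],[0,0,8.4],[0,0,0],[0,0,0],[0,0,0]], translation=[[0,0,0],[0,0,0],[0,0,0],[4,0,1.3],[4,0,2],[0,0,0]], claw=[0,0,0,0,0,0])

```text
time: 16.95
ee_pos: [493.4, 300.8, 62.4]
orientation: [-180.0, -0.1, -15.5]
force: [-0.1, 1.1, 0.2]
opening: 85.6
```

```bash
python3 - <<'E'
from go import *
snap('side','pics/s13.png')
delta(tgt(((526.4,293),-15.3),(-38,0),6),[180,0,-15.3])
im=cv2.imread(f"pics/s13.png"); cv2.imwrite("pics/s13c.png",cv2.resize(im[110:250,100:260],None,fx=4,fy=4))
E
```

```text
t 17.0 pos [491.  301.2  63. ] rpy [179.98   0.   -15.53] F [-0.74 -0.16  0.05] op 85.0
 turn(tool) [ 0.02  0.   -0.23]
 shift after turn cm [-0.175 -0.145  5.704]
 shift cm now [-0.175 -0.146  5.704] target [489.7 303.    6. ]
```

View pics/s13c.png

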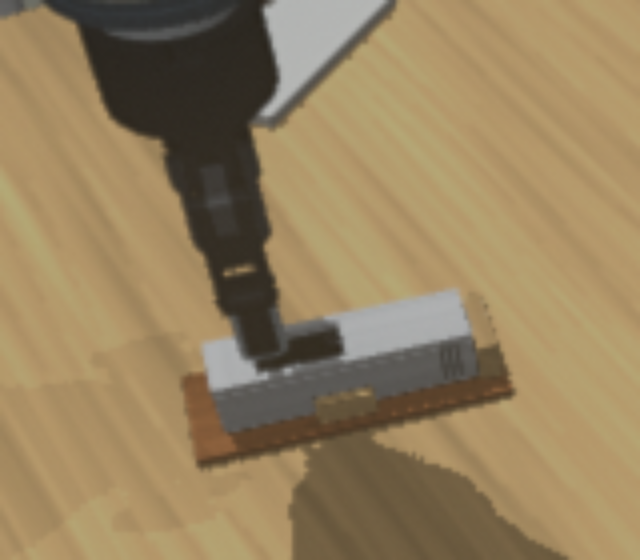

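Emit:
servo_tool(turn=[[0,0,0],[0,0,0],[0,0,0],[0,0,0]], translation=[[-0.17,-0.14,1.5],[0,0,2.1],[0,0,2],[0,0,0]], claw=[0,0,0,0])

```text
time: 17.4
ee_pos: [486.0, 303.6, 6.6]
orientation: [179.9, 0.1, -15.4]
force: [0.1, -0.6, 0.3]
opening: 85.3
```

Emit:
servo_tool(turn=[[0,0,0],[0,0,0],[0,0,0],[0,0,0],[0,0,0],[0,0,0],[0,0,0],[0,0,0]], translation=[[0,0,0],[0,0,0],[0,0,0],[0,0,0],[0,0,0],[0,0,0],[0,0,0],[0,0,0]], claw=[0.1,0.2,0.3,0.4,0.5,1,1,1])

```text
time: 18.2
ee_pos: [487.3, 304.3, 8.8]
orientation: [-180.0, -0.0, -15.4]
force: [-2.1, -1.4, 8.5]
opening: 37.0
```

Emit:
servo_tool(turn=[[0,0,0],[0,0,0],[0,0,0],[0,0,0],[0,0,0],[0,0,0]], translation=[[0,0,-0.2],[0,0,-0.8],[0,0,-2],[0,0,-2],[0,0,0],[0,0,0]], claw=[1,1,1,1,1,1])

```text
time: 18.8
ee_pos: [487.3, 304.2, 58.5]
orientation: [-180.0, -0.0, -15.4]
force: [0.3, -0.2, -2.8]
opening: 37.0
```

```bash
python3 - <<'E'
from go import *
snap('side','pics/s14.png')
delta(tgt(TOW,(-68,0),120),[180,0,-11.66])
im=cv2.imread(f"pics/s14.png"); cv2.imwrite("pics/s14c.png",cv2.resize(im[110:250,100:260],None,fx=4,fy=4,interpolation=cv2.INTER_CUBIC))
E
```

```text
t 18.85 pos [487.  304.1  57.9] rpy [ 1.7998e+02  2.0000e-02 -1.5370e+01] F [ 0.28  0.24 -1.14] op 37.2
 turn(tool) [ 0.01  0.02 -3.71]
 shift after turn cm [14.778 50.608 -6.208]
 shift cm now [18.02  49.548 -6.201] target [ 529.4 -221.5  120. ]
```

View pics/s14c.png

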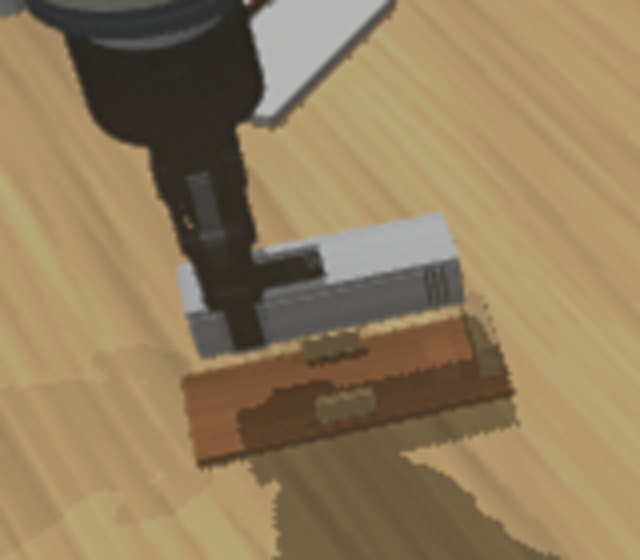

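Held level and the switch is still forward. Move to in front of the tower.

```bash
python3 - <<'E'
from go import *
delta(tgt(TOW,(-122,0),110),[180,0,-11.66])
E
```

```text
t 18.85 pos [487.  304.1  57.9] rpy [ 1.7998e+02  2.0000e-02 -1.5370e+01] F [ 0.28  0.24 -1.14] op 37.2
 turn(tool) [ 0.01  0.02 -3.71]
 shift after turn cm [ 9.378 50.608 -5.208]
 shift cm now [12.631 49.897 -5.199] target [ 476.5 -210.5  110. ]
```

Emit:
servo_tool(turn=[[0,0,0],[0,0,0],[0,0,-1.9],[0,0,-1.8],[0,0,0]], translation=[[0,0,-2],[0,0,-2.5],[0,0,-1],[0,0,0],[0,0,0]], claw=[1,1,1,1,1])

```text
time: 19.35
ee_pos: [486.9, 304.0, 112.7]
orientation: [180.0, 0.0, -11.6]
force: [0.2, 0.3, -1.7]
opening: 37.5
```

Emit:
servo_tool(turn=[[0,0,0],[0,0,0],[0,0,0],[0,0,0],[0,0,0],[0,0,0],[0,0,0],[0,0,0]], translation=[[0.3,2,0],[0.6,3.4,0],[0.7,3.8,0],[0.7,3.8,0],[0.7,3.8,0],[0.7,3.8,0],[0.7,3.8,0],[0.7,3.8,0]], claw=[1,1,1,1,1,1,1,1])

```text
time: 20.15
ee_pos: [479.4, 16.3, 112.5]
orientation: [180.0, 0.1, -11.7]
force: [0.3, -0.0, -2.0]
opening: 37.1
```

Emit:
servo_tool(turn=[[0,0,0],[0,0,0],[0,0,0],[0,0,0],[0,0,0],[0,0,0],[0,0,0],[0,0,0]], translation=[[0.7,3.8,0],[0.7,3.8,0],[0.7,3.8,0],[0.7,3.8,0],[0.7,3.8,0],[0.6,2.4,0],[0.2,1,0],[0,0,0]], claw=[1,1,1,1,1,1,1,1])

```text
time: 20.95
ee_pos: [476.6, -211.0, 112.6]
orientation: [-180.0, 0.1, -11.8]
force: [-0.1, 0.8, -1.8]
opening: 37.2
```

```bash
python3 - <<'E'
from go import *
snap('side','pics/s15.png');snap('top','pics/t15.png')
delta(tgt(TOW,(-122,0),15),[180,0,-11.66])
im=cv2.imread(f"pics/s15.png"); cv2.imwrite("pics/s15c.png",cv2.resize(im[230:430,250:490],None,fx=3,fy=3,interpolation=cv2.INTER_CUBIC))
im=cv2.imread(f"pics/t15.png"); cv2.imwrite("pics/t15c.png",cv2.resize(im[215:375,390:530],None,fx=4,fy=4)[:600])
E
```

```text
t 21.05 pos [ 476.5 -209.3  112.8] rpy [-1.7996e+02  8.0000e-02 -1.1680e+01] F [ 0.33 -0.55 -1.31] op 37.4
 turn(tool) [-0.04  0.08 -0.02]
 shift after turn cm [0.027 0.126 9.778]
 shift cm now [0.04  0.132 9.777] target [ 476.5 -210.5   15. ]
```

View pics/s15c.png

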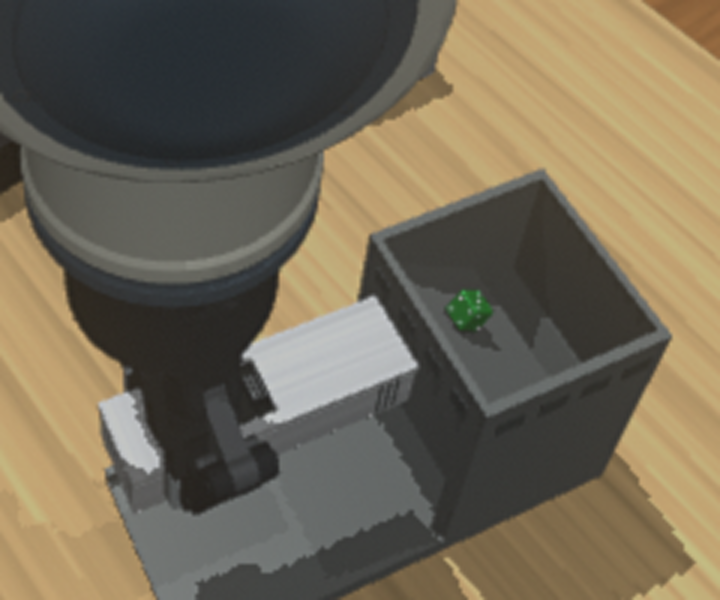

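View pics/t15c.png

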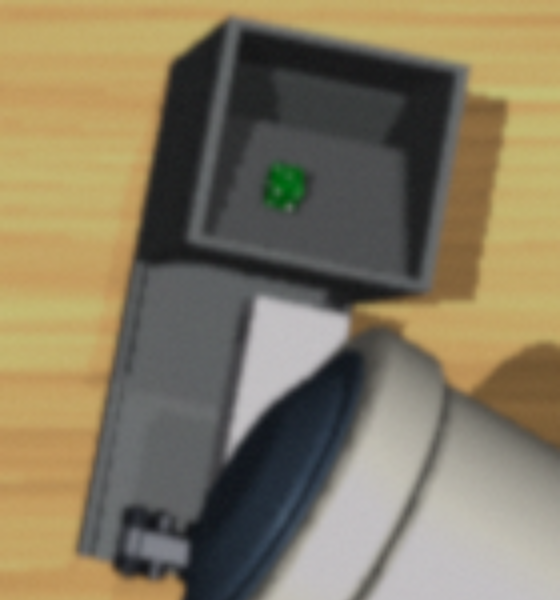

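Emit:
servo_tool(turn=[[0,0,0],[0,0,0],[0,0,0],[0,0,0],[0,0,0],[0,0,0]], translation=[[0,0.13,2],[0,0,3],[0,0,3],[0,0,1.6],[0,0,0.5],[0,0,0]], claw=[1,1,1,1,1,1])

```text
time: 21.65
ee_pos: [476.5, -210.5, 12.0]
orientation: [-180.0, 0.1, -11.6]
force: [-0.6, -0.2, -2.4]
opening: 37.2
```

```bash
python3 - <<'E'
from go import *
snap('side','pics/s16.png')
delta(tgt(TOW,(-70.5,0),10),[180,0,-11.66])
im=cv2.imread(f"pics/s16.png"); cv2.imwrite("pics/s16c.png",cv2.resize(im[260:460,250:490],None,fx=3,fy=3,interpolation=cv2.INTER_CUBIC))
E
```

```text
t 21.7 pos [ 476.9 -210.9   12.7] rpy [-179.99    0.    -11.62] F [-0.76 -0.36 -1.23] op 37.0
 turn(tool) [-0.01  0.    0.04]
 shift after turn cm [ 5.105 -0.031  0.267]
 shift cm now [ 5.105 -0.027  0.267] target [ 527. -221.   10.]
```

View pics/s16c.png

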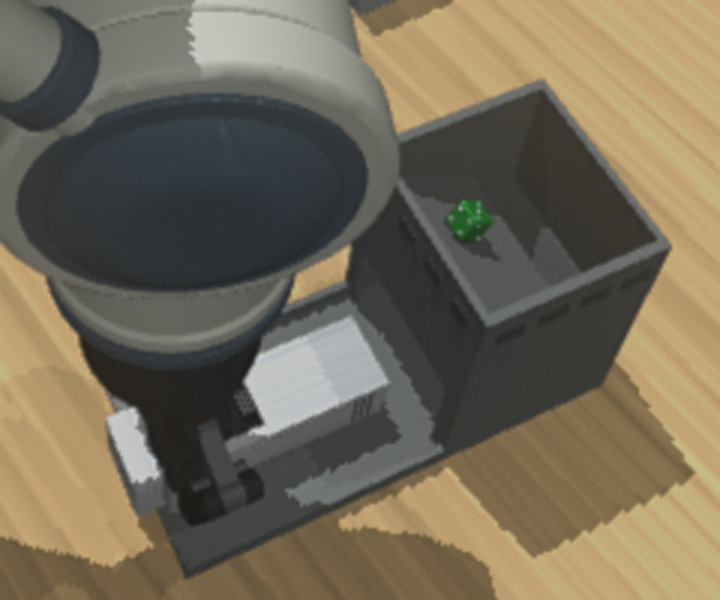

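```bash
python3 - <<'E'
from go import *
c=load("pics/s16.png"); s=status.get_state()["ee_pos"]
for h in(73,160,200,240,280,320): print(h,((proj(c,[s+[0,0,h]])[0]-[250,260])*3).round())
E
```

```text
73 [169. 385.]
160 [169. 285.]
200 [169. 231.]
240 [169. 170.]
280 [170. 102.]
320 [170.  24.]
```

Clearances are fine (wrist housing is well above the tower's 135 mm). Advance into the mouth.

Emit:
servo_tool(turn=[[0,0,0],[0,0,0],[0,0,0],[0,0,0]], translation=[[0.5,-0.03,0.2],[1.1,0,0],[1.1,0,0],[0,0,0]], claw=[1,1,1,1])

```text
time: 22.1
ee_pos: [505.7, -217.7, 10.8]
orientation: [180.0, -0.2, -11.6]
force: [-0.6, -0.9, -1.7]
opening: 37.4
```

Emit:
servo_tool(turn=[[0,0,0],[0,0,0],[0,0,0],[0,0,0]], translation=[[0.9,0,0],[0.9,0,0],[0.6,0,0],[0,0,0]], claw=[1,1,1,1])

```text
time: 22.5
ee_pos: [527.8, -222.0, 10.3]
orientation: [180.0, -0.1, -11.7]
force: [0.2, 0.5, -1.7]
opening: 37.0
```

```bash
python3 - <<'E'
from go import *
snap('side','pics/s17.png')
delta(tgt(TOW,(-70.5,0),7),[180,0,-11.66])
im=cv2.imread(f"pics/s17.png"); cv2.imwrite("pics/s17c.png",cv2.resize(im[260:460,250:490],None,fx=3,fy=3,interpolation=cv2.INTER_CUBIC))
E
```

```text
t 22.55 pos [ 527.  -221.7   10.2] rpy [180.    -0.   -11.66] F [ 0.13 -0.08 -1.37] op 37.3
 turn(tool) [ 0. -0.  0.]
 shift after turn cm [-0.018 -0.073  0.318]
 shift cm now [-0.018 -0.073  0.318] target [ 527. -221.    7.]
```

View pics/s17c.png

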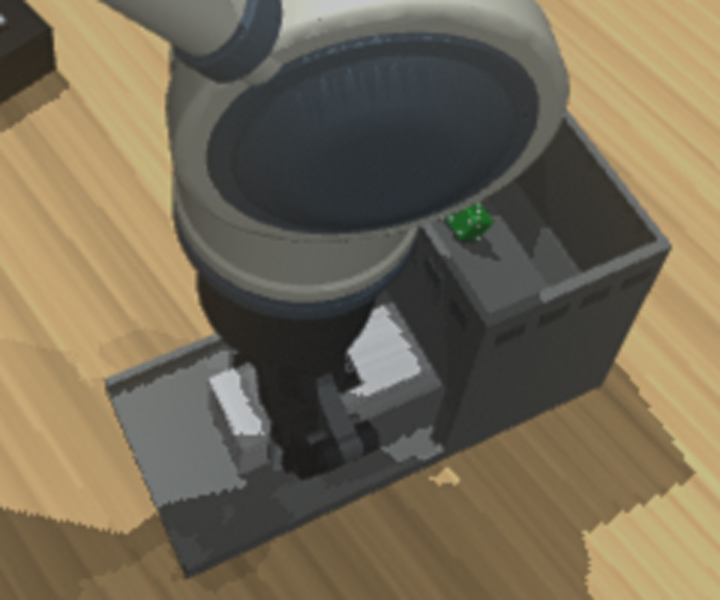

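Emit:
servo_tool(turn=[[0,0,0],[0,0,0],[0,0,0]], translation=[[0,-0.07,0.1],[0,0,0.1],[0,0,0]], claw=[1,1,1])

```text
time: 22.85
ee_pos: [526.5, -220.8, 8.1]
orientation: [-180.0, 0.0, -11.7]
force: [-0.5, 0.3, -2.4]
opening: 36.7
```

Emit:
servo_tool(turn=[[0,0,0],[0,0,0]], translation=[[0,0,0.1],[0,0,0]], claw=[1,1])

```text
time: 23.05
ee_pos: [526.7, -220.9, 7.2]
orientation: [-180.0, 0.0, -11.7]
force: [-0.7, -0.2, -1.2]
opening: 37.1
```

Emit:
servo_tool(turn=[[0,0,0],[0,0,0]], translation=[[0,0,0.1],[0,0,0]], claw=[1,1])

```text
time: 23.25
ee_pos: [526.8, -221.0, 6.8]
orientation: [180.0, -0.0, -11.7]
force: [-3.2, 0.6, 9.5]
opening: 37.4
```

Contact. Open to about 58 mm (to stay inside the lips) and lift.

Emit:
servo_tool(turn=[[0,0,0],[0,0,0],[0,0,0],[0,0,0],[0,0,0],[0,0,0],[0,0,0],[0,0,0]], translation=[[0,0,-0.05],[0,0,0],[0,0,0],[0,0,0],[0,0,0],[0,0,0],[0,0,0],[0,0,0]], claw=[1,0.5,0.45,0.4,0.35,0.32,0.32,0.32])

```text
time: 24.05
ee_pos: [526.8, -220.9, 6.8]
orientation: [-180.0, 0.0, -11.7]
force: [-0.1, -0.4, -0.2]
opening: 57.9
```

Emit:
servo_tool(turn=[[0,0,0],[0,0,0],[0,0,0],[0,0,0],[0,0,0],[0,0,0]], translation=[[0,0,-0.5],[0,0,-1],[0,0,-2],[0,0,-3],[-2,0,-3],[-3,0,-3]], claw=[0.32,0.32,0.32,0.32,0.32,0.32])

```text
time: 24.65
ee_pos: [478.4, -211.1, 133.6]
orientation: [180.0, -0.1, -11.6]
force: [0.1, -0.7, 0.7]
opening: 58.0
```

Emit:
servo_tool(turn=[[0,0,0],[0,0,0],[0,0,0],[0,0,0],[0,0,0],[0,0,0]], translation=[[-3,0,-3],[-3,-3,-3],[0,-4,-3],[0,-4,0],[0,-4,0],[0,0,0]], claw=[0.32,0.32,0.32,0.32,0.32,0.32])

```text
time: 25.25
ee_pos: [450.5, -49.5, 221.8]
orientation: [-180.0, -0.1, -11.5]
force: [0.7, 0.2, 0.1]
opening: 58.3
```

```bash
python3 - <<'E'
from go import *
snap('side','pics/s18.png');snap('top','pics/t18.png')
delta(tgt(TOW,(-70.5,0),7),[180,0,-11.66])
im=cv2.imread(f"pics/s18.png"); cv2.imwrite("pics/s18c.png",cv2.resize(im[260:460,250:490],None,fx=3,fy=3,interpolation=cv2.INTER_CUBIC))
im=cv2.imread(f"pics/t18.png"); cv2.imwrite("pics/t18c.png",cv2.resize(im[215:375,390:530],None,fx=5,fy=5,interpolation=cv2.INTER_CUBIC)[300:800]); cv2.imwrite("pics/t18.png",im)
E
```

```text
t 25.35 pos [450.3 -52.5 221.3] rpy [ 1.7999e+02 -5.0000e-02 -1.1540e+01] F [-0.16 -0.44  0.58] op 58.1
 turn(tool) [ 0.01 -0.05  0.12]
 shift after turn cm [10.909 14.945 21.433]
 shift cm now [10.861 14.964 21.444] target [ 527. -221.    7.]
```

View pics/s18c.png

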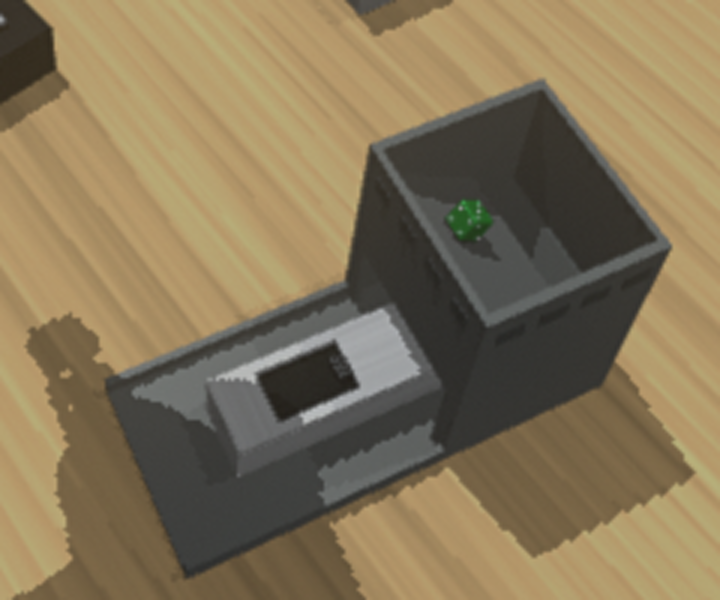

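View pics/t18c.png

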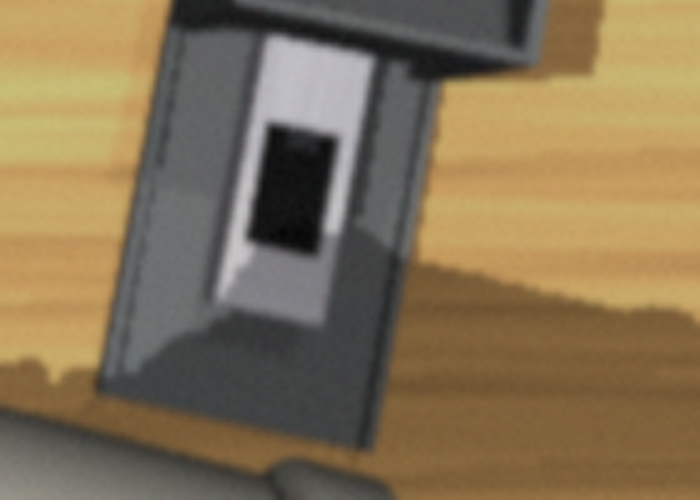

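```bash
python3 - <<'E'
from fit import *; from model import *
c=load("pics/t18.png")
uv=(np.array([(216,303),(323,326),(268,124),(341,138),(318,257),(246,241),(303,142)])+.5)/5-.5+[390,275]
L=[(-65,19,34),(-65,-19,34),(2,13.5,34),(2,-13.5,34),(-42,-13.5,34),(-42,13.5,34)]
x,a,r=fit(c,L,uv[:6],[560,-228,-.2]); print(x,a,r.tolist())
b=np.radians(a);w=onz(c,uv[6:],34)[0][:2]-x; print("nub",w@[np.cos(b),np.sin(b)])
lens=x+65*np.array([np.cos(b),np.sin(b)]); d=lens-np.array(TOW[0]); b=np.radians(TOW[1]); print("lens in mouth",d@[np.cos(b),np.sin(b)],d@[-np.sin(b),np.cos(b)])
# bystanders
c0=load("pics/top0.png")
for n,(x0,y0,x1,y1) in dict(bowl=(180,130,255,200),tin=(290,160,360,215)).items():
    print(n,np.abs(c0["img"][y0:y1,x0:x1].astype(int)-c["img"][y0:y1,x0:x1]).mean())
E
```

```text
[ 566.35752386 -229.50862345] -11.652856217640117 [[0.1, 0.1], [-0.1, 0.1], [-0.1, -0.7], [0.2, -0.3], [0.2, 0.4], [-0.4, 0.3]]
nub -2.8585131901446723
lens in mouth 34.81897341783722 -0.4088172295130638
bowl 5.531428571428571
tin 5.575238095238095
```

Lens is 34.8 mm inside the mouth, 0.4 mm off its middle, and within 0.1° of straight in. Handing in.

```bash
python3 -c "
from workcell import arm,status
print(arm.sign_off()); print(status.get_state()['time'])"
```

```text
the job is handed in; nothing more can be done
None
the job is handed in; nothing more can be done
```

The job is done and handed in at about 25 s of the 67 s allowed; no verdict was reported.

- **Torch to the rest:** I pulled the torch out of its case by the front half, laid it in the rest and let go. It lay flat, within about 1.5 mm of its seat.
- **Switch:** With one open fingertip in the slot I pushed the switch towards the lens. The torch first slid to the end stop, then the switch met a hard stop at up to about 20 N.
- **Torch to the tower:** I took the torch again about 40 mm behind its middle and slid it into the mouth just above the tray floor. Then I set it down, released it and backed the arm away.

**Last camera check:**

| Check | Reading | Required |
|---|---|---|
| Lens inside the mouth | 34.8 mm | 20 to 55 mm |
| Lens off the mouth's middle | 0.4 mm | within 14 mm |
| Direction | within 0.1° of straight in | within 0.17 rad (about 10°) |

- **Switch position:** The nub appears at the front end of its slot, about 2.9 mm behind the torch's middle; fully home would be about 2 mm. That is within what I can read off the picture, but it leaves only about 0.6 mm before the 10.5 mm limit. The hard stop also points to it being home.
- **Tin and bowl:** The arm kept well clear of both. I compared only brightness at their starting places, which changed slightly (about 5.5 of 255), and did not measure their positions again.
- **Grip in the case:** The first grip left the torch tilted about 1 to 3° lens-down. It settled flat once released in the rest.

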